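# Mix the clay beads and put the flat tools away

### The arm

A 6-joint arm with a two-finger parallel gripper is mounted at the origin on the work surface. World frame = base frame: x ahead of the robot, y to its left, z up, the work surface at z = 0. Lengths are in m, angles in rad, forces in N, time in s.
With the tool pointing down it reaches from about 0.4 to 0.925 m from the base axis. Payload 3.4 kg.
Tool frame: the origin (TCP) lies at the centre of the arm's flange, where the gripper is bolted on; the fingertips stand 173 mm ahead of it and the grasp point (between the pads) lies 155 mm ahead of it; z points along the fingers, y is the line along which they close (so a half turn about z gives the same grasp; the last joint's range is limited). The gripper opens to 85 mm and grips with 20 to 120 N. Pads are 22 mm wide; open, the fingers measure 114 mm over their backs; the gripper's body (76 mm by 85 mm) begins 54 mm behind the grasp point. The pads swing forward as they close: fully open they stand 13 mm farther back than shut.
Start: joints at [-1.298, 0.307, 1.506, -0, 1.328, -0.073], TCP at [0.195, -0.541, 0.405] pointing down, gripper open.
Joint ranges: [-3.12, 3.12], [-1.05, 2.28], [0.14, 2.33], [-1.42, 4.57], [0.1, 2.73], [-2.68, 2.68]. Speed limits (rad/s): [2.57, 2.57, 3.14, 3.14, 3.14, 3.14].

### API

Orientations are given as a unit quaternion [x, y, z, w].
In Python, from bench import manip, optics gives the robot as it stands. The module is installed in compiled form; this text tells all that it offers.
- The arm moves only by the tool arm_command, never from a script. Its argument "steps" is a list of rows, each an object of numbers: "x", "y", "z": the shift along the world's x, y, z in mm; "ax", "ay", "az": the turn, a rotation vector about the world's x, y, z in degrees; "gripper": the finger opening in mm, from 0 to 85.4. A call has exactly 5 rows; each row is the pose to reach, as a shift and turn from the pose commanded when the call began; what a row does not reach only later rows make up. A row lasts 1/10 s, in which the tool goes at most 50 mm and 8.59 degrees, less where a joint would pass 70% of its speed; a pose out of reach is approached as far as the arm can. A call with a gripper value outside its range is refused whole. The fingers move at their own pace and stop on an object; "squeeze" is the grip in N (left out, the last holds). Time passes only in rows, so rows that repeat a pose let the fingers close, or fill a call up. It gives the time, the measured TCP pose, the force, the opening and the grip force at its end, in the units of the state.
- manip.sense(): the state, without advancing time (a new reading comes with each control period).
- optics.grab_frame(name): name is "scene" or "top"; returns the picture (400x640x3 uint8, red, green, blue); there is no depth.
- optics.calibration(name): a dict with "mtx" (3x3 intrinsics, pixels), "position" and "orientation" of the camera in the world. Camera axes: x right, y down, z forward; pixel columns grow to the right and rows downward; lengths in m; the calibration is good to about 2 mm. A picture is of the moment at which its call begins. calibration takes no time and is no camera call.
- manip.sign_off(): hands the job in; it is judged then, once.
The state is a dict: "clock": time; "q": joint angles; "joint_vel": joint speeds; "joint_torque": joint torques, N m; "position": TCP position; "orientation": TCP orientation; "force": force on the tool from outside, world axes, zero at the start; "wrist_torque": the same for the moment, N m; "grip_width": finger opening in m; "grip_force": force on a finger pad.
Only numpy, scipy, OpenCV 4.12 (cv2) and the standard library are available. Lean on these libraries where they do the work, as an engineer would, in place of code of your own. Each camera call takes 0.05 s, during which the arm holds its last target. There are 200 camera calls.

### The job

Put every loose clay bead from the bench into the bowl. Then take the wooden paddle and, with its tip well down among the beads, stir round the bowl for at least three full turns until every bead that was in there from the start has been clearly shifted. Finish with all the beads still in the bowl and the paddle and every scraper slid upright, tip first and fully home, each into a slot of its own in the wooden tool block, without disturbing the spray bottle or the cup.

Things in the scene. Friction and masses are not known exactly. Their poses are not given: they have to be found in the camera images.
- bowl: heavy white bowl, fast on the bench, 210 mm across the rim, 70 mm high; origin: centre of its underside, axes as the world's. Inner floor 8 mm above the origin, 79 mm inner radius there; walls 6 mm thick flare to 99 mm inner radius at the rim. A stirring circle of about 25 mm radius at the paddle's tip runs through the beads and clears the walls.
- block: oblong wooden tool block, fixed, three equal upright slots in a row, empty at the start. Origin: centre of its underside; x along the row of slots, y across. 180 mm long (x), 44 wide (y), 60 high. Each slot is 34 mm long (x) by 8 wide (y), open at the top, its floor 10 mm above the underside (50 deep).
- stand: low white plastic drip stand, fixed; the flat tools stand in its three upright slots, tip down, at the start. Origin: centre of its underside; x along the row of slots, y across. 180 mm long (x), 44 wide (y), 40 high; slots 34 mm (x) by 7 (y), floors 8 mm above the underside, at x = -58, 0 and 58 mm.
- paddle: flat wooden stirring paddle, 200 mm long, the longest flat tool, two dark spots on its blade: blade 28 mm wide, 5 thick, 110 long (last 6 mm thinned to 3 thick, 24 wide), then a handle 22 wide (x), 12 thick (y), 90 long. Stands tip down in the drip stand, leaning up to 4 degrees. Origin: middle of the tip edge; z up the tool, x across its width, y through its thickness. 70 g.
- scraper1: flat metal scraper, 150 mm long: blade 28 mm wide, 5 thick, 75 long (last 6 mm thinned to 3 thick, 24 wide), then a wooden handle 22 wide (x), 12 thick (y), 75 long. Stands tip down in the drip stand. The two scrapers are alike; one may be absent. Origin: middle of the tip edge; z up the tool, x across its width, y through its thickness. 70 g.
- scraper2: flat metal scraper, 150 mm long: blade 28 mm wide, 5 thick, 75 long (last 6 mm thinned to 3 thick, 24 wide), then a wooden handle 22 wide (x), 12 thick (y), 75 long. Stands tip down in the drip stand. The two scrapers are alike; one may be absent. Origin: middle of the tip edge; z up the tool, x across its width, y through its thickness. 70 g.
- block_slot0 (a point): centre of the floor of the tool block's slot 0, 10 mm above the block's underside and 50 mm below the slot's mouth, at x = -58 mm in the block; axes as the block's
- block_slot1 (a point): centre of the floor of the tool block's slot 1, 10 mm above the block's underside and 50 mm below the slot's mouth, at x = 0 mm in the block; axes as the block's
- block_slot2 (a point): centre of the floor of the tool block's slot 2, 10 mm above the block's underside and 50 mm below the slot's mouth, at x = 58 mm in the block; axes as the block's
- bead1: loose, smooth barrel-shaped terracotta bead standing on end on the bench between the robot and the bowl, 23 mm in diameter, 20 mm high, 18 g, slippery (friction about 0.3); origin at the centre of its underside, z along its bore. Two to four of these are present, the others absent.
- bead2: loose, smooth barrel-shaped terracotta bead standing on end on the bench between the robot and the bowl, 23 mm in diameter, 20 mm high, 18 g, slippery (friction about 0.3); origin at the centre of its underside, z along its bore. Two to four of these are present, the others absent.
- bead3: loose, smooth barrel-shaped terracotta bead standing on end on the bench between the robot and the bowl, 23 mm in diameter, 20 mm high, 18 g, slippery (friction about 0.3); origin at the centre of its underside, z along its bore. Two to four of these are present, the others absent.
- bead4: loose, smooth barrel-shaped terracotta bead standing on end on the bench between the robot and the bowl, 23 mm in diameter, 20 mm high, 18 g, slippery (friction about 0.3); origin at the centre of its underside, z along its bore. Two to four of these are present, the others absent.
- mixed1: smooth barrel-shaped terracotta bead of the same size that is in the bowl from the start, standing on end on its floor; origin at the centre of its underside, z along its bore
- mixed2: smooth barrel-shaped terracotta bead of the same size that is in the bowl from the start, standing on end on its floor; origin at the centre of its underside, z along its bore
- mixed3: smooth barrel-shaped terracotta bead of the same size that is in the bowl from the start, standing on end on its floor; origin at the centre of its underside, z along its bore
- mixed4: smooth barrel-shaped terracotta bead of the same size that is in the bowl from the start, standing on end on its floor; origin at the centre of its underside, z along its bore
- sprayer: bystander: white spray bottle with a yellow head, 72 mm across, 180 mm high, loose; origin at the centre of its underside
- cup: bystander: small terracotta cup, 72 mm across, 60 mm high, loose; origin at the centre of its underside

How it is judged:
By the outcome, as a careful person would: the job done as asked, in the order asked, and still so for the second after the job is handed in, with the robot touching nothing.
Of scraper1, scraper2 only 1 to 2 are there at a start; the rules pass over those that are not, and their reading is None.
Of bead1, bead2, bead3, bead4 only 2 to 4 are there at a start; the rules pass over those that are not, and their reading is None.
At some moment in a run one of bead1, bead2, bead3, bead4 may be knocked a few centimetres aside while the robot is not near it.
It also fails if it takes over 210 s, if anything falls off the work surface, if the arm or the gripper's body presses on something with over 40 N, if the wrist force passes 120 N, or if a joint passes its speed limit or range.

## Working session

There is one attempt and no reset: what is moved stays moved. The work goes in short steps, Python scripts to look and compute and a tool call to move; the robot and the scene stay as the last step left them, time stands still between calls to the robot, and variables do not carry over. Pictures are saved under pics/ and viewed, at most 14 in all, crops included, and the job is handed in when it is done.

Besides the shell and the picture viewer there is one more tool, called after ">>>" as name(argument=value, ...), one argument or row to a line, values as JSON. arm_command: Moves the arm, as the interface text tells. Its arguments: {"type":"object","properties":{"steps":{"type":"array"},"squeeze":{"type":"number"}},"required":["steps"]}

```bash
mkdir -p pics; cat > h.py <<'E'
import numpy as np, cv2
from bench import manip, optics
from scipy.spatial.transform import Rotation as R
def grab(n,f=None):
    im=optics.grab_frame(n)
    if f: cv2.imwrite('pics/'+f,im[:,:,::-1])
    return im
def cal(n):
    c=optics.calibration(n); return np.array(c['mtx']),np.array(c['position']),R.from_quat(c['orientation']).as_matrix()
def ray(n,u,v,z):
    K,p,M=cal(n); d=M@np.linalg.solve(K,[u,v,1.]); return p+d*(z-p[2])/d[2]
def proj(n,X):
    K,p,M=cal(n); q=K@(M.T@(np.asarray(X)-p)); return q[:2]/q[2]
E
python3 - <<'E'
from h import *
for n in('scene','top'):
    grab(n,n+'0.png'); K,p,M=cal(n); print(n,K[0,0],K[0,2],K[1,2],p.round(3),M.round(3).tolist())
print(manip.sense())
E
```

```text
scene 377.7113043463655 318.76707351718534 199.6127536614715 [ 1.22  -0.253  0.71 ] [[0.328, 0.686, -0.65], [0.945, -0.228, 0.236], [0.013, -0.691, -0.723]]
top 443.13675222137636 320.39264959433194 201.75389718637948 [ 0.534 -0.026  0.933] [[0.023, -0.996, 0.081], [-1.0, -0.024, -0.017], [0.019, -0.081, -0.997]]
{'clock': 0.1, 'q': array([-1.29851397e+00,  3.07495832e-01,  1.50756223e+00, -5.08419244e-05,
        1.32845625e+00, -7.34947067e-02]), 'joint_vel': array([ 0.00011818, -0.00061668, -0.00279075, -0.00014586,  0.00126942,
       -0.00093183]), 'joint_torque': array([ 5.25953128e-04, -4.58529317e+01, -2.52608049e+01, -1.41538421e-04,
        5.54200131e-03, -1.85099509e-05]), 'position': array([ 0.19476605, -0.54066238,  0.40386688]), 'orientation': array([ 9.85090459e-01,  1.72034485e-01, -1.19893696e-04, -9.53637568e-04]), 'force': array([ 0.16475281,  0.39888841, -0.0429138 ]), 'wrist_torque': array([-0.03888224, -0.00338385,  0.0303105 ]), 'grip_force': 0.0, 'grip_width': 0.085779795443456}
```

View pics/scene0.png

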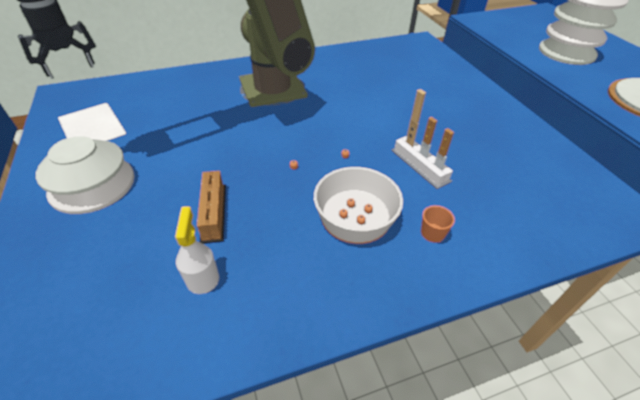

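View pics/top0.png

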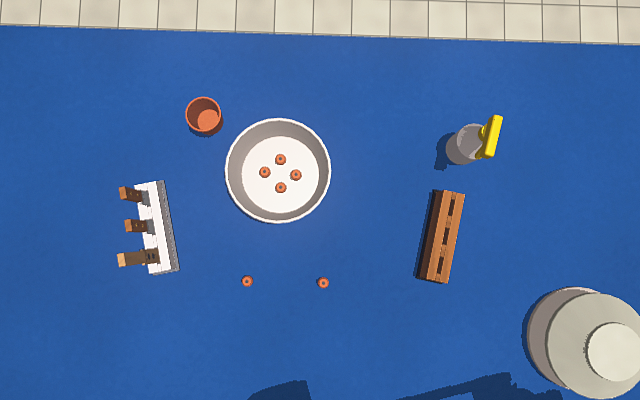

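The scene view shows the stand with the paddle (col 415, row 115) and two scrapers, and two loose beads at (293,164) and (345,153). It also shows the bowl with four beads, the block at (210,205), the cup and the sprayer. In the top view the loose beads are at (247,281) and (323,283), the bowl at (278,170), the block at (440,237) and the stand at (155,228).

```bash
cat >> h.py <<'E'
def beads(n='top',im=None,z=0.015):
    im=grab(n) if im is None else im
    hsv=cv2.cvtColor(im,cv2.COLOR_RGB2HSV); 
    m=((hsv[:,:,0]<14)&(hsv[:,:,1]>120)&(hsv[:,:,2]>110)).astype(np.uint8)
    m=cv2.morphologyEx(m,cv2.MORPH_CLOSE,np.ones((3,3)))
    k,_,st,c=cv2.connectedComponentsWithStats(m)
    return [(c[i].round(1).tolist(),int(st[i,4]),(ray(n,*c[i],z)[:2]*1000).round(1).tolist()) for i in range(1,k) if st[i,4]>25]
E
python3 - <<'E'
from h import *
im=cv2.imread('pics/top0.png')[:,:,::-1].copy()
for b in beads('top',im): print(b)
hsv=cv2.cvtColor(im,cv2.COLOR_RGB2HSV)
# bowl outer contour
m=((hsv[:,:,1]<90)&(hsv[:,:,2]>60)).astype(np.uint8); m[:100]=0; m[:,:215]=0;m[:,345:]=0
c=max(cv2.findContours(m,0,1)[0],key=cv2.contourArea); h=cv2.convexHull(c)
w=np.array([ray('top',*p[0],0.07)[:2] for p in h],np.float32)*1000
print('bowl',cv2.fitEllipse(w))
a=cv2.resize(im[170:290,105:190],None,fx=4.7,fy=4.7,interpolation=cv2.INTER_CUBIC)
b=cv2.resize(im[180:292,400:480],None,fx=4.7,fy=4.7,interpolation=cv2.INTER_CUBIC)
o=np.zeros((570,790,3),np.uint8);o[:a.shape[0],:a.shape[1]]=a;o[:b.shape[0],410:410+b.shape[1]]=b
cv2.imwrite('pics/crop1.png',o[:,:,::-1])
E
```

```text
([202.2, 114.7], 896, [786.3, 210.3])
([280.1, 159.1], 70, [696.2, 44.1])
([264.4, 171.8], 74, [668.6, 75.9])
([295.5, 174.6], 83, [664.5, 11.0])
([280.5, 187.4], 73, [636.8, 41.4])
([122.5, 192.6], 77, [617.8, 366.7])
([445.0, 236.5], 1758, [542.7, -302.5])
([127.9, 225.3], 78, [550.8, 351.7])
([246.9, 280.6], 88, [443.7, 104.2])
([322.8, 282.3], 87, [443.6, -50.9])
bowl ((665.2523803710938, 44.20452117919922), (209.08602905273438, 209.91580200195312), 58.67940902709961)
```

View pics/crop1.png

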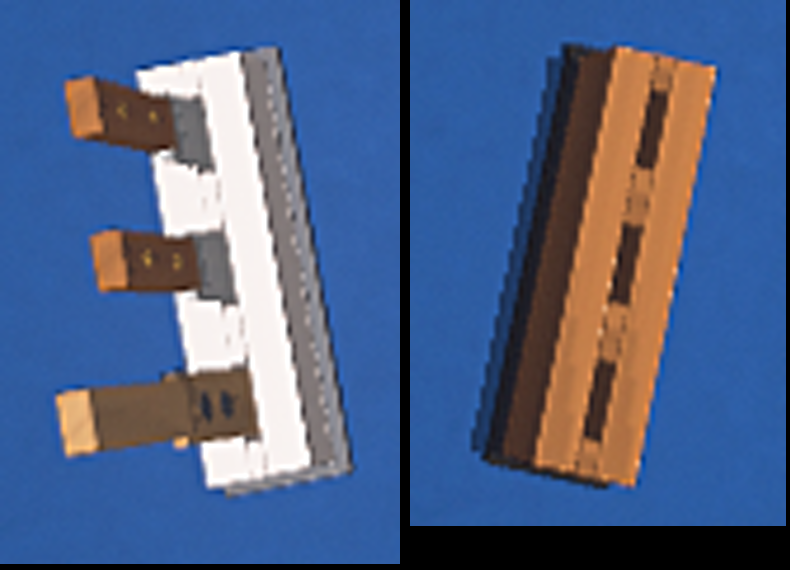

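The crop shows the stand's top face with its three tool handles, and the block's top face with three dark slots near crop positions (653,130), (627,265) and (599,400).

```bash
python3 - <<'E'
from h import *
im=cv2.imread('pics/top0.png')[:,:,::-1].copy(); s=cv2.imread('pics/scene0.png')[:,:,::-1].copy()
def A(x,y):return ((x+.5)/4.7-.5+105,(y+.5)/4.7-.5+170)
def B(x,y):return ((x-410+.5)/4.7-.5+400,(y+.5)/4.7-.5+180)
def rect(f,pts,z,n):
    w=np.array([ray('top',*f(*p),z)[:2]*1000 for p in pts]); 
    e=[np.linalg.norm(w[i]-w[(i+1)%4]) for i in range(4)]; c=w.mean(0); d=(w[0]+w[1]-w[2]-w[3])/2
    print(n,'c',c.round(1),'edges',np.round(e,1),'ang',np.degrees(np.arctan2(d[1],d[0])).round(2))
rect(B,[(615,47),(715,65),(635,487),(535,468)],.06,'block')
rect(A,[(135,72),(240,50),(312,462),(208,487)],.04,'stand')
for n,p,z in(('scrA',(83,108),.158),('scrB',(108,260),.158),('pad',(78,422),.208)): print(n,(ray('top',*A(*p),z)*1000).round(1))
# refine slots by dark threshold
K=cv2.cvtColor(im,cv2.COLOR_RGB2GRAY).astype(float); 
for p in((653,130),(627,265),(599,400)):
    u,v=B(*p); x0,y0=int(round(u)),int(round(v)); 
    g=K[y0-12:y0+13,x0-6:x0+7]; m=cv2.threshold(g.astype(np.uint8),0,1,cv2.THRESH_BINARY_INV+cv2.THRESH_OTSU)[1]
    k,l,st,c=cv2.connectedComponentsWithStats(m); i=l[12,6] or 1+np.argmax(st[1:,4])
    w=np.clip(120-g,0,None)*(l==i); yy,xx=np.mgrid[y0-12:y0+13,x0-6:x0+7]; q=((w*xx).sum()/w.sum(),(w*yy).sum()/w.sum())
    print('slot',(u,v),st[i],q,(ray('top',*q,.06)*1000).round(1),(ray('top',*B(*p),.06)*1000).round(1))
def S(c0,c1,r0,r1,f,n): 
    return cv2.resize(s[r0:r1,c0:c1],None,fx=f,fy=f,interpolation=cv2.INTER_CUBIC)
a=S(390,460,85,190,5.4,0);b=S(190,235,160,250,6,0)
o=np.zeros((570,700,3),np.uint8);o[:a.shape[0],:a.shape[1]]=a;o[:b.shape[0],400:400+b.shape[1]]=b
cv2.imwrite('pics/crop2.png',o[:,:,::-1])
E
```

```text
block c [ 543.4 -289.8] edges [ 43.1 180.8  42.5 180.3] ang -10.79
stand c [549.6 293.3] edges [ 45.4 178.7  44.5 179.7] ang 12.87
scrA [604.8 305.9 158. ]
scrB [548.8 293.5 158. ]
pad [492.3 279.8 208. ]
slot (451.3085106382979, 207.2659574468085) [ 3  2  7 19 75] (np.float64(451.0208755573571), np.float64(206.92014592622618)) [ 601.2 -300.9   60. ] [ 600.5 -301.5   60. ]
slot (445.77659574468083, 235.98936170212767) [ 2  3  8 18 80] (np.float64(445.36745356037153), np.float64(235.77612229102166)) [ 543.8 -289.6   60. ] [ 543.4 -290.4   60. ]
slot (439.8191489361702, 264.7127659574468) [ 3  3  7 18 75] (np.float64(439.7462922681432), np.float64(264.6802452046668)) [ 486.9 -278.5   60. ] [ 486.8 -278.7   60. ]
```

View pics/crop2.png

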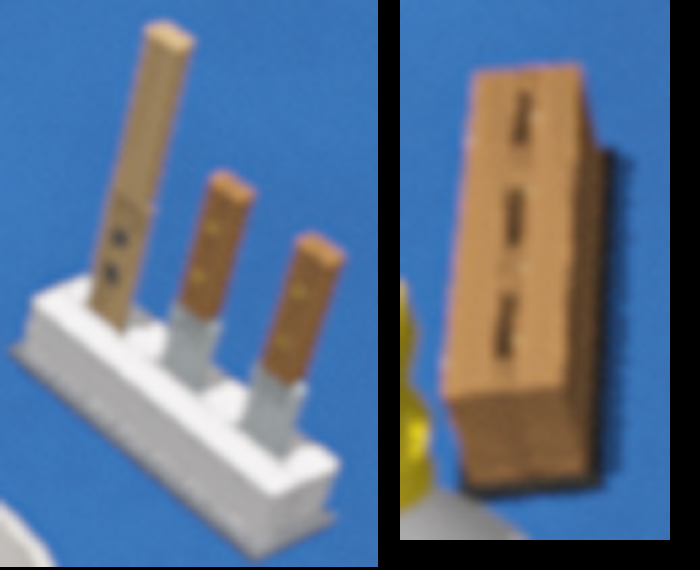

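Measured positions fit the given sizes: block edges 43 x 180 mm, slots 58 mm apart, stand edges 45 x 179 mm, bowl 209 mm across. The scene crop shows all three tools upright in the stand. I'll move above bead 2 at (444,-51).

>>> arm_command(
  steps=[
    {"x": 17, "y": 33, "z": -10, "az": -6.9, "gripper": 60},
    {"x": 33, "y": 65, "z": -20, "az": -6.9, "gripper": 60},
    {"x": 50, "y": 98, "z": -30, "az": -6.9, "gripper": 60},
    {"x": 66, "y": 130, "z": -40, "az": -6.9, "gripper": 60},
    {"x": 83, "y": 163, "z": -50, "az": -6.9, "gripper": 60},
  ],
  squeeze=30,
)

```text
validation failed for argument at $.st...
```

>>> arm_command(
  steps=[
    {"x": 17, "y": 33, "z": -10, "gripper": 60},
    {"x": 33, "y": 65, "z": -20, "gripper": 60},
    {"x": 50, "y": 98, "z": -30, "gripper": 60},
    {"x": 66, "y": 130, "z": -40, "gripper": 60},
    {"x": 83, "y": 163, "z": -50, "gripper": 60},
  ],
)

```text
validation failed for argument at $.st...
```

>>> arm_command(
  steps=[
    {"x": 28, "y": 55, "z": -10, "gripper": 60},
    {"x": 55, "y": 109, "z": -20, "gripper": 60},
    {"x": 83, "y": 164, "z": -40, "gripper": 60},
    {"x": 83, "y": 164, "z": -40, "gripper": 60},
    {"x": 83, "y": 164, "z": -40, "gripper": 60},
  ],
)

```text
validation failed for argument at $.st...
```

```bash
cat >> h.py <<'E'
def st():
    s=manip.sense(); M=R.from_quat(s['orientation']).as_matrix()
    print('t',s['clock'],'pos',(s['position']*1000).round(1),'yaw_y',np.degrees(np.arctan2(M[1,1],M[0,1])).round(2),'tilt',M[:2,2].round(4),'F',s['force'].round(1),'w',round(s['grip_width']*1000,1),'gf',round(s['grip_force'],1))
E
python3 - <<'E'
from h import *
st(); im=grab('top','t1.png')
for b in beads('top',im): print(b)
for b in beads('scene'): print(b)
E
```

```text
t 0.1 pos [ 194.8 -540.7  403.9] yaw_y -70.19 tilt [-0.0006  0.0018] F [ 0.2  0.4 -0. ] w 85.8 gf 0.0
([202.2, 114.6], 898, [786.4, 210.3])
([280.1, 159.1], 70, [696.2, 44.1])
([264.4, 171.8], 74, [668.6, 75.9])
([295.6, 174.6], 82, [664.4, 10.9])
([280.5, 187.4], 73, [636.8, 41.4])
([122.5, 192.6], 77, [617.8, 366.7])
([445.0, 236.6], 1765, [542.5, -302.5])
([127.9, 225.3], 78, [550.8, 351.7])
([246.9, 280.6], 88, [443.7, 104.2])
([322.8, 282.2], 78, [443.7, -50.8])
([18.8, 121.7], 79, [-16.9, -803.0])
([293.6, 164.9], 30, [446.5, -49.4])
([350.6, 203.1], 31, [632.2, 45.6])
([368.2, 208.6], 37, [663.5, 80.1])
([436.1, 223.0], 809, [758.8, 216.7])
([343.2, 213.6], 37, [659.2, 14.7])
([360.5, 219.8], 32, [691.4, 47.0])
```

>>> arm_command(
  steps=[
    {"x": 17, "y": 33, "z": -10, "ax": 0, "ay": 0, "az": -6.9, "gripper": 60},
    {"x": 33, "y": 65, "z": -20, "ax": 0, "ay": 0, "az": -6.9, "gripper": 60},
    {"x": 50, "y": 98, "z": -30, "ax": 0, "ay": 0, "az": -6.9, "gripper": 60},
    {"x": 66, "y": 130, "z": -40, "ax": 0, "ay": 0, "az": -6.9, "gripper": 60},
    {"x": 83, "y": 163, "z": -50, "ax": 0, "ay": 0, "az": -6.9, "gripper": 60},
  ],
  squeeze=30,
)

```text
clock: 0.7
position: [0.2782, -0.3767, 0.3543]
orientation: [0.994, 0.112, 0.0, -0.0]
force: [1.5, -0.7, -0.3]
grip_width: 0.06
grip_force: 0.0
```

>>> arm_command(
  steps=[
    {"x": 17, "y": 33, "z": -10, "ax": 0, "ay": 0, "az": 0, "gripper": 60},
    {"x": 33, "y": 65, "z": -20, "ax": 0, "ay": 0, "az": 0, "gripper": 60},
    {"x": 50, "y": 98, "z": -30, "ax": 0, "ay": 0, "az": 0, "gripper": 60},
    {"x": 66, "y": 130, "z": -40, "ax": 0, "ay": 0, "az": 0, "gripper": 60},
    {"x": 83, "y": 163, "z": -50, "ax": 0, "ay": 0, "az": 0, "gripper": 60},
  ],
)

```text
clock: 1.2
position: [0.3613, -0.2137, 0.3044]
orientation: [0.994, 0.112, 0.0, 0.0]
force: [1.0, -0.2, -0.8]
grip_width: 0.0603
grip_force: 0.0
```

>>> arm_command(
  steps=[
    {"x": 28, "y": 55, "z": -10, "ax": 0, "ay": 0, "az": 0, "gripper": 60},
    {"x": 55, "y": 109, "z": -20, "ax": 0, "ay": 0, "az": 0, "gripper": 60},
    {"x": 83, "y": 163, "z": -40, "ax": 0, "ay": 0, "az": 0, "gripper": 60},
    {"x": 83, "y": 163, "z": -40, "ax": 0, "ay": 0, "az": 0, "gripper": 60},
    {"x": 83, "y": 163, "z": -40, "ax": 0, "ay": 0, "az": 0, "gripper": 60},
  ],
)

```text
clock: 1.7
position: [0.4452, -0.0486, 0.2637]
orientation: [0.993, 0.115, -0.0, -0.001]
force: [-1.2, 0.3, 0.1]
grip_width: 0.06
grip_force: 0.0
```

```bash
python3 - <<'E'
from h import *
st(); im=grab('top')
for b in beads('top',im): print(b)
for b in beads('scene'): print(b)
# scene-camera cross check of block slots
for p in((522,118),(514,218),(503,327)): print((ray('scene',190+(p[0]-399.5)/6-.5,160+(p[1]+.5)/6-.5,.06)*1000).round(1))
E
```

```text
t 1.7 pos [445.2 -48.6 263.7] yaw_y -76.79 tilt [-0.0005  0.0013] F [-1.2  0.3  0.1] w 60.0 gf 0.0
([202.2, 114.5], 907, [786.5, 210.2])
([280.2, 159.2], 71, [696.0, 44.0])
([264.4, 171.8], 74, [668.6, 75.9])
([295.6, 174.6], 82, [664.4, 10.9])
([280.5, 187.4], 73, [636.8, 41.4])
([122.5, 192.6], 77, [617.8, 366.7])
([445.0, 236.6], 1766, [542.5, -302.5])
([127.9, 225.3], 78, [550.8, 351.7])
([246.9, 280.8], 72, [443.3, 104.3])
([18.5, 121.2], 78, [-20.0, -804.3])
([344.8, 153.6], 30, [445.3, 105.0])
([293.5, 165.2], 28, [447.8, -50.0])
([350.6, 203.2], 32, [632.6, 45.6])
([368.1, 208.6], 38, [663.3, 79.9])
([436.1, 223.1], 810, [758.9, 216.6])
([343.1, 213.6], 38, [659.0, 14.5])
([360.5, 219.8], 32, [691.4, 47.0])
[ 483.4 -276.1   60. ]
[ 541.  -287.3   60. ]
[ 598.1 -299.2   60. ]
```

>>> arm_command(
  steps=[
    {"x": 0, "y": -2, "z": -35, "ax": 0, "ay": 0, "az": 0, "gripper": 60},
    {"x": 0, "y": -2, "z": -65, "ax": 0, "ay": 0, "az": 0, "gripper": 60},
    {"x": 0, "y": -2, "z": -89, "ax": 0, "ay": 0, "az": 0, "gripper": 60},
    {"x": 0, "y": -2, "z": -89, "ax": 0, "ay": 0, "az": 0, "gripper": 15},
    {"x": 0, "y": -2, "z": -89, "ax": 0, "ay": 0, "az": 0, "gripper": 15},
  ],
  squeeze=30,
)

```text
clock: 2.3
position: [0.4436, -0.055, 0.176]
orientation: [0.994, 0.112, -0.0, -0.0]
force: [0.1, -0.3, -0.9]
grip_width: 0.0317
grip_force: 0.3
```

>>> arm_command(
  steps=[
    {"x": 0, "y": 0, "z": 0, "ax": 0, "ay": 0, "az": 0, "gripper": 15},
    {"x": 0, "y": 0, "z": 0, "ax": 0, "ay": 0, "az": 0, "gripper": 15},
    {"x": 0, "y": 0, "z": 0, "ax": 0, "ay": 0, "az": 0, "gripper": 15},
    {"x": 0, "y": 0, "z": 0, "ax": 0, "ay": 0, "az": 0, "gripper": 15},
    {"x": 0, "y": 0, "z": 0, "ax": 0, "ay": 0, "az": 0, "gripper": 15},
  ],
)

```text
clock: 2.8
position: [0.4444, -0.0542, 0.1767]
orientation: [0.994, 0.113, 0.001, 0.001]
force: [-0.5, -0.8, 6.9]
grip_width: 0.0216
grip_force: 30.0
```

>>> arm_command(
  steps=[
    {"x": 0, "y": 0, "z": 30, "ax": 0, "ay": 0, "az": 0, "gripper": 15},
    {"x": 0, "y": 0, "z": 60, "ax": 0, "ay": 0, "az": 0, "gripper": 15},
    {"x": 20, "y": 7, "z": 100, "ax": 0, "ay": 0, "az": 8, "gripper": 15},
    {"x": 55, "y": 18, "z": 100, "ax": 0, "ay": 0, "az": 16, "gripper": 15},
    {"x": 95, "y": 31, "z": 100, "ax": 0, "ay": 0, "az": 24, "gripper": 15},
  ],
)

```text
clock: 3.3
position: [0.5393, -0.0227, 0.2781]
orientation: [0.948, 0.319, 0.002, 0.001]
force: [-0.4, -0.4, 0.5]
grip_width: 0.0218
grip_force: 29.6
```

>>> arm_command(
  steps=[
    {"x": 40, "y": 13, "z": 0, "ax": 0, "ay": 0, "az": 8, "gripper": 15},
    {"x": 85, "y": 28, "z": 0, "ax": 0, "ay": 0, "az": 8, "gripper": 15},
    {"x": 85, "y": 28, "z": 0, "ax": 0, "ay": 0, "az": 8, "gripper": 15},
    {"x": 85, "y": 28, "z": -35, "ax": 0, "ay": 0, "az": 8, "gripper": 15},
    {"x": 85, "y": 28, "z": -71, "ax": 0, "ay": 0, "az": 8, "gripper": 15},
  ],
)

```text
clock: 3.8
position: [0.6244, 0.0053, 0.2053]
orientation: [0.924, 0.382, 0.002, 0.001]
force: [0.2, -0.4, -0.9]
grip_width: 0.0217
grip_force: 29.6
```

>>> arm_command(
  steps=[
    {"x": 0, "y": 0, "z": 0, "ax": 0, "ay": 0, "az": 0, "gripper": 15},
    {"x": 0, "y": 0, "z": 0, "ax": 0, "ay": 0, "az": 0, "gripper": 32},
    {"x": 0, "y": 0, "z": 0, "ax": 0, "ay": 0, "az": 0, "gripper": 32},
    {"x": 0, "y": 0, "z": 40, "ax": 0, "ay": 0, "az": 0, "gripper": 32},
    {"x": 0, "y": 0, "z": 80, "ax": 0, "ay": 0, "az": 0, "gripper": 32},
  ],
)

```text
clock: 4.3
position: [0.6237, 0.0049, 0.2866]
orientation: [0.924, 0.382, -0.0, -0.0]
force: [0.3, -0.6, -0.9]
grip_width: 0.0319
grip_force: 0.0
```

>>> arm_command(
  steps=[
    {"x": -35, "y": 20, "z": 0, "ax": 0, "ay": 0, "az": -8, "gripper": 60},
    {"x": -70, "y": 40, "z": 0, "ax": 0, "ay": 0, "az": -16, "gripper": 60},
    {"x": -105, "y": 60, "z": 0, "ax": 0, "ay": 0, "az": -24, "gripper": 60},
    {"x": -140, "y": 80, "z": 0, "ax": 0, "ay": 0, "az": -32, "gripper": 60},
    {"x": -180, "y": 99, "z": 0, "ax": 0, "ay": 0, "az": -32, "gripper": 60},
  ],
)

```text
clock: 4.8
position: [0.4436, 0.1046, 0.2871]
orientation: [0.994, 0.111, 0.003, -0.0]
force: [0.8, 0.4, 0.2]
grip_width: 0.06
grip_force: 0.0
```

```bash
python3 - <<'E'
from h import *
st(); im=grab('top','t2.png')
for b in beads('top',im): print(b)
for b in beads('scene',grab('scene','s2.png')): print(b)
E
```

```text
t 4.8 pos [443.6 104.6 287.1] yaw_y -77.3 tilt [0.0061 0.0011] F [0.8 0.4 0.2] w 60.0 gf 0.0
([202.3, 114.5], 910, [786.7, 210.2])
([280.2, 159.2], 71, [696.0, 44.0])
([264.5, 171.8], 75, [668.7, 75.8])
([295.6, 174.6], 82, [664.4, 10.9])
([280.5, 187.4], 73, [636.8, 41.4])
([122.5, 192.5], 76, [618.0, 366.7])
([298.4, 195.5], 73, [620.8, 3.9])
([445.0, 236.6], 1765, [542.4, -302.4])
([127.9, 225.3], 78, [550.8, 351.7])
([19.3, 121.5], 84, [-17.4, -801.7])
([345.1, 154.0], 26, [447.3, 105.1])
([334.5, 202.2], 32, [616.3, 8.1])
([350.6, 203.2], 32, [632.6, 45.6])
([368.1, 208.6], 38, [663.3, 79.9])
([436.1, 223.1], 810, [758.8, 216.7])
([343.2, 213.6], 37, [659.2, 14.7])
([360.5, 219.8], 32, [691.4, 47.0])
```

Bead 2 is in the bowl. Next is bead 1.

>>> arm_command(
  steps=[
    {"x": 1, "y": 0, "z": -40, "ax": 0, "ay": 0, "az": 0, "gripper": 60},
    {"x": 1, "y": 0, "z": -80, "ax": 0, "ay": 0, "az": 0, "gripper": 60},
    {"x": 1, "y": 0, "z": -109, "ax": 0, "ay": 0, "az": 0, "gripper": 60},
    {"x": 1, "y": 0, "z": -109, "ax": 0, "ay": 0, "az": 0, "gripper": 60},
    {"x": 1, "y": 0, "z": -109, "ax": 0, "ay": 0, "az": 0, "gripper": 15},
  ],
)

```text
clock: 5.4
position: [0.4459, 0.104, 0.1767]
orientation: [0.994, 0.112, 0.001, 0.0]
force: [-0.7, -1.0, 0.3]
grip_width: 0.0465
grip_force: 0.0
```

>>> arm_command(
  steps=[
    {"x": 0, "y": 0, "z": 0, "ax": 0, "ay": 0, "az": 0, "gripper": 15},
    {"x": 0, "y": 0, "z": 0, "ax": 0, "ay": 0, "az": 0, "gripper": 15},
    {"x": 0, "y": 0, "z": 0, "ax": 0, "ay": 0, "az": 0, "gripper": 15},
    {"x": 0, "y": 0, "z": 0, "ax": 0, "ay": 0, "az": 0, "gripper": 15},
    {"x": 0, "y": 0, "z": 0, "ax": 0, "ay": 0, "az": 0, "gripper": 15},
  ],
)

```text
clock: 5.9
position: [0.446, 0.1041, 0.1777]
orientation: [0.994, 0.113, 0.002, 0.0]
force: [0.2, 0.4, 5.4]
grip_width: 0.0215
grip_force: 29.1
```

>>> arm_command(
  steps=[
    {"x": 0, "y": 0, "z": 30, "ax": 0, "ay": 0, "az": 0, "gripper": 15},
    {"x": 0, "y": 0, "z": 60, "ax": 0, "ay": 0, "az": 0, "gripper": 15},
    {"x": 20, "y": -2, "z": 100, "ax": 0, "ay": 0, "az": 8, "gripper": 15},
    {"x": 55, "y": -5, "z": 100, "ax": 0, "ay": 0, "az": 16, "gripper": 15},
    {"x": 95, "y": -8, "z": 100, "ax": 0, "ay": 0, "az": 24, "gripper": 15},
  ],
)

```text
clock: 6.4
position: [0.5405, 0.0961, 0.2795]
orientation: [0.948, 0.32, 0.003, 0.001]
force: [0.3, 0.7, -0.0]
grip_width: 0.0214
grip_force: 29.6
```

>>> arm_command(
  steps=[
    {"x": 45, "y": -4, "z": 0, "ax": 0, "ay": 0, "az": 8, "gripper": 15},
    {"x": 90, "y": -8, "z": 0, "ax": 0, "ay": 0, "az": 8, "gripper": 15},
    {"x": 130, "y": -11, "z": 0, "ax": 0, "ay": 0, "az": 8, "gripper": 15},
    {"x": 162, "y": -14, "z": 0, "ax": 0, "ay": 0, "az": 8, "gripper": 15},
    {"x": 162, "y": -14, "z": 0, "ax": 0, "ay": 0, "az": 8, "gripper": 15},
  ],
)

```text
clock: 6.9
position: [0.7062, 0.0813, 0.2774]
orientation: [0.924, 0.382, 0.004, 0.001]
force: [-0.7, -0.2, -0.3]
grip_width: 0.0218
grip_force: 29.6
```

>>> arm_command(
  steps=[
    {"x": 0, "y": 0, "z": -35, "ax": 0, "ay": 0, "az": 0, "gripper": 15},
    {"x": 0, "y": 0, "z": -71, "ax": 0, "ay": 0, "az": 0, "gripper": 15},
    {"x": 0, "y": 0, "z": -71, "ax": 0, "ay": 0, "az": 0, "gripper": 15},
    {"x": 0, "y": 0, "z": -71, "ax": 0, "ay": 0, "az": 0, "gripper": 32},
    {"x": 0, "y": 0, "z": -71, "ax": 0, "ay": 0, "az": 0, "gripper": 32},
  ],
)

```text
clock: 7.4
position: [0.7026, 0.0822, 0.2073]
orientation: [0.924, 0.382, 0.002, 0.001]
force: [0.2, 0.7, 0.6]
grip_width: 0.032
grip_force: 0.0
```

>>> arm_command(
  steps=[
    {"x": 0, "y": 0, "z": 45, "ax": 0, "ay": 0, "az": 0, "gripper": 32},
    {"x": 0, "y": 0, "z": 90, "ax": 0, "ay": 0, "az": 0, "gripper": 32},
    {"x": 0, "y": 0, "z": 135, "ax": 0, "ay": 0, "az": 0, "gripper": 60},
    {"x": -35, "y": 35, "z": 165, "ax": 0, "ay": 0, "az": -8, "gripper": 60},
    {"x": -70, "y": 70, "z": 195, "ax": 0, "ay": 0, "az": -16, "gripper": 60},
  ],
)

```text
clock: 7.9
position: [0.6415, 0.1423, 0.3967]
orientation: [0.969, 0.246, 0.004, 0.0]
force: [-0.3, 1.0, 0.5]
grip_width: 0.0599
grip_force: 0.0
```

```bash
python3 - <<'E'
from h import *
st(); im=grab('top','t3.png')
for b in beads('top',im): print(b)
for b in beads('scene',grab('scene','s3.png')): print(b)
E
```

```text
t 7.9 pos [641.5 142.3 396.7] yaw_y -61.54 tilt [0.0073 0.0014] F [-0.3  1.   0.5] w 59.9 gf 0.0
([205.1, 112.7], 797, [790.6, 204.5])
([263.6, 158.4], 83, [696.8, 78.6])
([280.2, 159.4], 74, [695.6, 44.0])
([264.4, 171.8], 74, [668.6, 75.9])
([295.6, 174.6], 82, [664.4, 10.9])
([280.5, 187.3], 82, [636.9, 41.6])
([122.7, 192.7], 70, [617.7, 366.2])
([298.4, 195.4], 72, [620.9, 3.9])
([445.0, 236.6], 1764, [542.5, -302.4])
([127.5, 225.3], 66, [550.7, 352.6])
([19.1, 121.5], 95, [-18.1, -802.3])
([334.5, 202.2], 32, [616.3, 8.1])
([350.6, 203.1], 31, [632.2, 45.6])
([370.7, 212.3], 79, [676.8, 80.8])
([436.1, 223.1], 811, [758.9, 216.6])
([343.1, 213.5], 37, [658.8, 14.7])
([360.5, 219.8], 32, [691.4, 47.0])
```

All six beads are in the bowl. Next I cross-check the tools and then go to the paddle.

```bash
python3 - <<'E'
from h import *
for p,z in(((169,37),.208),((232,185),.158),((320,248),.158)): print((ray('scene',390+(p[0]+.5)/5.4-.5,85+(p[1]+.5)/5.4-.5,z)*1000).round(1))
E
```

```text
[490.6 282.5 208. ]
[545.7 296.8 158. ]
[602.3 308.9 158. ]
```

>>> arm_command(
  steps=[
    {"x": -29, "y": 27, "z": 5, "ax": 0, "ay": 0, "az": -8, "gripper": 45},
    {"x": -59, "y": 55, "z": 5, "ax": 0, "ay": 0, "az": -15.6, "gripper": 45},
    {"x": -89, "y": 82, "z": 5, "ax": 0, "ay": 0, "az": -15.6, "gripper": 45},
    {"x": -119, "y": 110, "z": 5, "ax": 0, "ay": 0, "az": -15.6, "gripper": 45},
    {"x": -149, "y": 138, "z": 5, "ax": 0, "ay": 0, "az": -15.6, "gripper": 45},
  ],
  squeeze=60,
)

```text
clock: 8.5
position: [0.4915, 0.2811, 0.3984]
orientation: [0.993, 0.116, 0.002, -0.0]
force: [-0.4, 0.7, 0.0]
grip_width: 0.0448
grip_force: 0.0
```

>>> arm_command(
  steps=[
    {"x": 0, "y": 0, "z": 0, "ax": 0, "ay": 0, "az": 0, "gripper": 45},
    {"x": 0, "y": 0, "z": 0, "ax": 0, "ay": 0, "az": 0, "gripper": 45},
    {"x": 0, "y": 0, "z": 0, "ax": 0, "ay": 0, "az": 0, "gripper": 45},
    {"x": 0, "y": 0, "z": 0, "ax": 0, "ay": 0, "az": 0, "gripper": 45},
    {"x": 0, "y": 0, "z": 0, "ax": 0, "ay": 0, "az": 0, "gripper": 45},
  ],
)

```text
clock: 9.0
position: [0.4933, 0.2797, 0.3966]
orientation: [0.993, 0.115, 0.0, 0.0]
force: [0.4, 0.2, -0.8]
grip_width: 0.0448
grip_force: 0.0
```

```bash
python3 - <<'E'
from h import *
st()
E
```

```text
t 9.0 pos [493.3 279.7 396.6] yaw_y -76.77 tilt [ 0.0004 -0.    ] F [ 0.4  0.2 -0.8] w 44.8 gf 0.0
```

>>> arm_command(
  steps=[
    {"x": -1.5, "y": 1.5, "z": 0, "ax": 0, "ay": 0, "az": 0, "gripper": 45},
    {"x": -1.5, "y": 1.5, "z": -20, "ax": 0, "ay": 0, "az": 0, "gripper": 45},
    {"x": -1.5, "y": 1.5, "z": -40, "ax": 0, "ay": 0, "az": 0, "gripper": 45},
    {"x": -1.5, "y": 1.5, "z": -60, "ax": 0, "ay": 0, "az": 0, "gripper": 45},
    {"x": -1.5, "y": 1.5, "z": -77, "ax": 0, "ay": 0, "az": 0, "gripper": 45},
  ],
)

```text
clock: 9.5
position: [0.491, 0.2817, 0.3184]
orientation: [0.993, 0.116, -0.0, 0.0]
force: [0.1, 1.8, -0.3]
grip_width: 0.0451
grip_force: 0.0
```

>>> arm_command(
  steps=[
    {"x": 0, "y": 0, "z": 0, "ax": 0, "ay": 0, "az": 0, "gripper": 45},
    {"x": 0, "y": 0, "z": 0, "ax": 0, "ay": 0, "az": 0, "gripper": 20},
    {"x": 0, "y": 0, "z": 0, "ax": 0, "ay": 0, "az": 0, "gripper": 5},
    {"x": 0, "y": 0, "z": 0, "ax": 0, "ay": 0, "az": 0, "gripper": 5},
    {"x": 0, "y": 0, "z": 0, "ax": 0, "ay": 0, "az": 0, "gripper": 5},
  ],
)

```text
clock: 10.0
position: [0.4914, 0.2821, 0.3207]
orientation: [0.993, 0.116, 0.001, -0.0]
force: [0.1, -0.2, 3.3]
grip_width: 0.0116
grip_force: 58.6
```

>>> arm_command(
  steps=[
    {"x": 0, "y": 0, "z": 0, "ax": 0, "ay": 0, "az": 0, "gripper": 5},
    {"x": 0, "y": 0, "z": 0, "ax": 0, "ay": 0, "az": 0, "gripper": 5},
    {"x": 0, "y": 0, "z": 0, "ax": 0, "ay": 0, "az": 0, "gripper": 5},
    {"x": 0, "y": 0, "z": 0, "ax": 0, "ay": 0, "az": 0, "gripper": 5},
    {"x": 0, "y": 0, "z": 0, "ax": 0, "ay": 0, "az": 0, "gripper": 5},
  ],
)

```text
clock: 10.5
position: [0.4914, 0.2822, 0.3207]
orientation: [0.993, 0.116, 0.001, -0.0]
force: [0.4, -0.1, 5.3]
grip_width: 0.0116
grip_force: 59.2
```

```bash
python3 - <<'E'
from h import *
st()
E
```

```text
t 10.5 pos [491.4 282.2 320.7] yaw_y -76.68 tilt [0.0024 0.0009] F [ 0.4 -0.1  5.3] w 11.6 gf 59.2
```

Paddle gripped, with its tip about 313 mm below the TCP. I'll lift it and carry it over the bowl centre.

>>> arm_command(
  steps=[
    {"x": 0, "y": 0, "z": 20, "ax": 0, "ay": 0, "az": 0, "gripper": 5},
    {"x": 0, "y": 0, "z": 45, "ax": 0, "ay": 0, "az": 0, "gripper": 5},
    {"x": 0, "y": 0, "z": 70, "ax": 0, "ay": 0, "az": 0, "gripper": 5},
    {"x": 0, "y": -10, "z": 95, "ax": 0, "ay": 0, "az": 0, "gripper": 5},
    {"x": 4, "y": -40, "z": 105, "ax": 0, "ay": 0, "az": 0, "gripper": 5},
  ],
)

```text
clock: 11.0
position: [0.4951, 0.2435, 0.4268]
orientation: [0.993, 0.117, 0.002, -0.001]
force: [0.4, -0.5, -0.8]
grip_width: 0.0111
grip_force: 58.5
```

>>> arm_command(
  steps=[
    {"x": 25, "y": -32, "z": 0, "ax": 0, "ay": 0, "az": 8, "gripper": 5},
    {"x": 50, "y": -64, "z": 0, "ax": 0, "ay": 0, "az": 16, "gripper": 5},
    {"x": 75, "y": -96, "z": 0, "ax": 0, "ay": 0, "az": 24, "gripper": 5},
    {"x": 100, "y": -128, "z": 0, "ax": 0, "ay": 0, "az": 32, "gripper": 5},
    {"x": 125, "y": -160, "z": 0, "ax": 0, "ay": 0, "az": 32, "gripper": 5},
  ],
)

```text
clock: 11.5
position: [0.6203, 0.0807, 0.424]
orientation: [0.922, 0.387, -0.0, -0.0]
force: [0.4, 0.1, -0.3]
grip_width: 0.0112
grip_force: 58.5
```

>>> arm_command(
  steps=[
    {"x": 23, "y": -20, "z": 0, "ax": 0, "ay": 0, "az": 0, "gripper": 5},
    {"x": 44, "y": -38, "z": 0, "ax": 0, "ay": 0, "az": 0, "gripper": 5},
    {"x": 44, "y": -38, "z": 0, "ax": 0, "ay": 0, "az": 0, "gripper": 5},
    {"x": 44, "y": -38, "z": 0, "ax": 0, "ay": 0, "az": 0, "gripper": 5},
    {"x": 44, "y": -38, "z": 0, "ax": 0, "ay": 0, "az": 0, "gripper": 5},
  ],
)

```text
clock: 12.0
position: [0.6631, 0.0445, 0.424]
orientation: [0.923, 0.385, -0.001, -0.001]
force: [-0.2, -0.3, -0.0]
grip_width: 0.0111
grip_force: 58.7
```

```bash
python3 - <<'E'
from h import *
st(); grab('scene','s4.png'); grab('top','t4.png')
a=cv2.imread('pics/s4.png')[60:260,260:480]; b=cv2.imread('pics/t4.png')[90:290,200:420]
cv2.imwrite('pics/c4.png',np.vstack([cv2.resize(np.hstack([a,b]),None,fx=1.8,fy=1.8)]))
E
```

```text
t 12.0 pos [663.1  44.5 424. ] yaw_y -44.67 tilt [-0.0019  0.0006] F [-0.2 -0.3 -0. ] w 11.1 gf 58.7
```

View pics/c4.png

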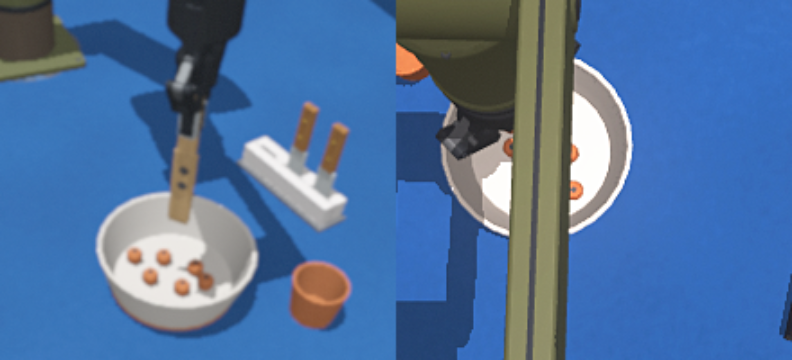

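The paddle hangs upright over the clear centre of the bowl. I'll lower it and stir.

>>> arm_command(
  steps=[
    {"x": 0, "y": 0, "z": -30, "ax": 0, "ay": 0, "az": 0, "gripper": 5},
    {"x": 0, "y": 0, "z": -60, "ax": 0, "ay": 0, "az": 0, "gripper": 5},
    {"x": 0, "y": 0, "z": -80, "ax": 0, "ay": 0, "az": 0, "gripper": 5},
    {"x": 0, "y": 0, "z": -92, "ax": 0, "ay": 0, "az": 0, "gripper": 5},
    {"x": 0, "y": 0, "z": -99, "ax": 0, "ay": 0, "az": 0, "gripper": 5},
  ],
)

```text
clock: 12.6
position: [0.6633, 0.0447, 0.3247]
orientation: [0.923, 0.386, -0.001, -0.0]
force: [-0.4, -0.3, 0.1]
grip_width: 0.0115
grip_force: 58.7
```

>>> arm_command(
  steps=[
    {"x": 5, "y": 0, "z": 0, "ax": 0, "ay": 0, "az": 0, "gripper": 5},
    {"x": 10, "y": 0, "z": 0, "ax": 0, "ay": 0, "az": 0, "gripper": 5},
    {"x": 15, "y": 0, "z": 0, "ax": 0, "ay": 0, "az": 0, "gripper": 5},
    {"x": 20, "y": 0, "z": 0, "ax": 0, "ay": 0, "az": 0, "gripper": 5},
    {"x": 26, "y": 0, "z": 0, "ax": 0, "ay": 0, "az": 0, "gripper": 5},
  ],
)

```text
clock: 13.1
position: [0.6906, 0.0439, 0.3262]
orientation: [0.923, 0.385, 0.001, 0.0]
force: [0.1, 0.2, -0.6]
grip_width: 0.0113
grip_force: 58.7
```

>>> arm_command(
  steps=[
    {"x": -2, "y": 10, "z": 0, "ax": 0, "ay": 0, "az": 0, "gripper": 5},
    {"x": -8, "y": 19, "z": 0, "ax": 0, "ay": 0, "az": 0, "gripper": 5},
    {"x": -17, "y": 24, "z": 0, "ax": 0, "ay": 0, "az": 0, "gripper": 5},
    {"x": -28, "y": 25, "z": 0, "ax": 0, "ay": 0, "az": 0, "gripper": 5},
    {"x": -38, "y": 22, "z": 0, "ax": 0, "ay": 0, "az": 0, "gripper": 5},
  ],
)

```text
clock: 13.6
position: [0.6503, 0.0668, 0.3255]
orientation: [0.923, 0.386, -0.0, -0.0]
force: [0.4, -0.1, -0.5]
grip_width: 0.0116
grip_force: 58.7
```

>>> arm_command(
  steps=[
    {"x": -8, "y": -7, "z": 0, "ax": 0, "ay": 0, "az": 0, "gripper": 5},
    {"x": -12, "y": -17, "z": 0, "ax": 0, "ay": 0, "az": 0, "gripper": 5},
    {"x": -12, "y": -27, "z": 0, "ax": 0, "ay": 0, "az": 0, "gripper": 5},
    {"x": -8, "y": -37, "z": 0, "ax": 0, "ay": 0, "az": 0, "gripper": 5},
    {"x": 0, "y": -44, "z": 0, "ax": 0, "ay": 0, "az": 0, "gripper": 5},
  ],
)

```text
clock: 14.1
position: [0.6523, 0.0203, 0.3258]
orientation: [0.923, 0.385, 0.0, 0.0]
force: [0.8, -0.1, -0.7]
grip_width: 0.0113
grip_force: 58.7
```

>>> arm_command(
  steps=[
    {"x": 10, "y": -3, "z": 0, "ax": 0, "ay": 0, "az": 0, "gripper": 5},
    {"x": 20, "y": -2, "z": 0, "ax": 0, "ay": 0, "az": 0, "gripper": 5},
    {"x": 29, "y": 3, "z": 0, "ax": 0, "ay": 0, "az": 0, "gripper": 5},
    {"x": 35, "y": 12, "z": 0, "ax": 0, "ay": 0, "az": 0, "gripper": 5},
    {"x": 38, "y": 22, "z": 0, "ax": 0, "ay": 0, "az": 0, "gripper": 5},
  ],
)

```text
clock: 14.6
position: [0.6908, 0.0452, 0.3252]
orientation: [0.923, 0.385, 0.0, -0.0]
force: [0.3, -0.0, -0.8]
grip_width: 0.0113
grip_force: 58.7
```

```bash
python3 - <<'E'
from h import *
st(); im=grab('scene','s5.png')
for b in beads('scene',im,z=.026): print(b)
E
```

```text
t 14.6 pos [690.8  45.2 325.2] yaw_y -44.67 tilt [0.     0.0003] F [ 0.3 -0.  -0.8] w 11.3 gf 58.7
([18.8, 121.5], 92, [1.7, -794.4])
([331.5, 207.2], 78, [639.4, -8.9])
([436.0, 223.0], 819, [765.8, 209.1])
([376.3, 214.7], 43, [696.8, 85.3])
([342.5, 219.6], 35, [685.4, 1.9])
([362.8, 223.7], 38, [712.6, 42.6])
```

One turn went smoothly with negligible force. I'll stir three more.

>>> arm_command(
  steps=[
    {"x": -2, "y": 10, "z": 0, "ax": 0, "ay": 0, "az": 0, "gripper": 5},
    {"x": -8, "y": 19, "z": 0, "ax": 0, "ay": 0, "az": 0, "gripper": 5},
    {"x": -17, "y": 24, "z": 0, "ax": 0, "ay": 0, "az": 0, "gripper": 5},
    {"x": -28, "y": 25, "z": 0, "ax": 0, "ay": 0, "az": 0, "gripper": 5},
    {"x": -38, "y": 22, "z": 0, "ax": 0, "ay": 0, "az": 0, "gripper": 5},
  ],
)

```text
clock: 15.15
position: [0.6503, 0.0664, 0.3257]
orientation: [0.923, 0.386, -0.0, -0.0]
force: [0.0, -0.5, -1.9]
grip_width: 0.0114
grip_force: 58.7
```

>>> arm_command(
  steps=[
    {"x": -8, "y": -7, "z": 0, "ax": 0, "ay": 0, "az": 0, "gripper": 5},
    {"x": -12, "y": -17, "z": 0, "ax": 0, "ay": 0, "az": 0, "gripper": 5},
    {"x": -12, "y": -27, "z": 0, "ax": 0, "ay": 0, "az": 0, "gripper": 5},
    {"x": -8, "y": -37, "z": 0, "ax": 0, "ay": 0, "az": 0, "gripper": 5},
    {"x": 0, "y": -44, "z": 0, "ax": 0, "ay": 0, "az": 0, "gripper": 5},
  ],
)

```text
clock: 15.65
position: [0.6523, 0.0203, 0.3257]
orientation: [0.923, 0.385, 0.0, 0.0]
force: [0.6, 0.6, -0.6]
grip_width: 0.011
grip_force: 58.7
```

>>> arm_command(
  steps=[
    {"x": 10, "y": -3, "z": 0, "ax": 0, "ay": 0, "az": 0, "gripper": 5},
    {"x": 20, "y": -2, "z": 0, "ax": 0, "ay": 0, "az": 0, "gripper": 5},
    {"x": 29, "y": 3, "z": 0, "ax": 0, "ay": 0, "az": 0, "gripper": 5},
    {"x": 35, "y": 12, "z": 0, "ax": 0, "ay": 0, "az": 0, "gripper": 5},
    {"x": 38, "y": 22, "z": 0, "ax": 0, "ay": 0, "az": 0, "gripper": 5},
  ],
)

```text
clock: 16.15
position: [0.6908, 0.0452, 0.3252]
orientation: [0.923, 0.385, 0.0, -0.0]
force: [-0.5, 0.4, -0.2]
grip_width: 0.0114
grip_force: 58.7
```

>>> arm_command(
  steps=[
    {"x": -2, "y": 10, "z": 0, "ax": 0, "ay": 0, "az": 0, "gripper": 5},
    {"x": -8, "y": 19, "z": 0, "ax": 0, "ay": 0, "az": 0, "gripper": 5},
    {"x": -17, "y": 24, "z": 0, "ax": 0, "ay": 0, "az": 0, "gripper": 5},
    {"x": -28, "y": 25, "z": 0, "ax": 0, "ay": 0, "az": 0, "gripper": 5},
    {"x": -38, "y": 22, "z": 0, "ax": 0, "ay": 0, "az": 0, "gripper": 5},
  ],
)

```text
clock: 16.65
position: [0.6502, 0.0665, 0.3256]
orientation: [0.923, 0.386, -0.0, -0.0]
force: [0.4, -0.5, -1.1]
grip_width: 0.0113
grip_force: 58.7
```

>>> arm_command(
  steps=[
    {"x": -8, "y": -7, "z": 0, "ax": 0, "ay": 0, "az": 0, "gripper": 5},
    {"x": -12, "y": -17, "z": 0, "ax": 0, "ay": 0, "az": 0, "gripper": 5},
    {"x": -12, "y": -27, "z": 0, "ax": 0, "ay": 0, "az": 0, "gripper": 5},
    {"x": -8, "y": -37, "z": 0, "ax": 0, "ay": 0, "az": 0, "gripper": 5},
    {"x": 0, "y": -44, "z": 0, "ax": 0, "ay": 0, "az": 0, "gripper": 5},
  ],
)

```text
clock: 17.15
position: [0.6523, 0.0203, 0.3257]
orientation: [0.923, 0.385, 0.0, 0.0]
force: [0.8, 0.5, -0.5]
grip_width: 0.0114
grip_force: 58.7
```

>>> arm_command(
  steps=[
    {"x": 10, "y": -3, "z": 0, "ax": 0, "ay": 0, "az": 0, "gripper": 5},
    {"x": 20, "y": -2, "z": 0, "ax": 0, "ay": 0, "az": 0, "gripper": 5},
    {"x": 29, "y": 3, "z": 0, "ax": 0, "ay": 0, "az": 0, "gripper": 5},
    {"x": 35, "y": 12, "z": 0, "ax": 0, "ay": 0, "az": 0, "gripper": 5},
    {"x": 38, "y": 22, "z": 0, "ax": 0, "ay": 0, "az": 0, "gripper": 5},
  ],
)

```text
clock: 17.65
position: [0.6908, 0.0452, 0.3252]
orientation: [0.923, 0.385, 0.0, -0.0]
force: [0.1, -0.4, -1.1]
grip_width: 0.0117
grip_force: 58.7
```

>>> arm_command(
  steps=[
    {"x": -2, "y": 10, "z": 0, "ax": 0, "ay": 0, "az": 0, "gripper": 5},
    {"x": -8, "y": 19, "z": 0, "ax": 0, "ay": 0, "az": 0, "gripper": 5},
    {"x": -17, "y": 24, "z": 0, "ax": 0, "ay": 0, "az": 0, "gripper": 5},
    {"x": -28, "y": 25, "z": 0, "ax": 0, "ay": 0, "az": 0, "gripper": 5},
    {"x": -38, "y": 22, "z": 0, "ax": 0, "ay": 0, "az": 0, "gripper": 5},
  ],
)

```text
clock: 18.15
position: [0.6502, 0.0665, 0.3257]
orientation: [0.923, 0.386, -0.0, -0.0]
force: [-0.3, -0.1, -0.4]
grip_width: 0.0111
grip_force: 58.7
```

>>> arm_command(
  steps=[
    {"x": -8, "y": -7, "z": 0, "ax": 0, "ay": 0, "az": 0, "gripper": 5},
    {"x": -12, "y": -17, "z": 0, "ax": 0, "ay": 0, "az": 0, "gripper": 5},
    {"x": -12, "y": -27, "z": 0, "ax": 0, "ay": 0, "az": 0, "gripper": 5},
    {"x": -8, "y": -37, "z": 0, "ax": 0, "ay": 0, "az": 0, "gripper": 5},
    {"x": 0, "y": -44, "z": 0, "ax": 0, "ay": 0, "az": 0, "gripper": 5},
  ],
)

```text
clock: 18.65
position: [0.6524, 0.0203, 0.3257]
orientation: [0.923, 0.385, 0.0, 0.0]
force: [-0.3, 0.3, -1.2]
grip_width: 0.0112
grip_force: 58.7
```

>>> arm_command(
  steps=[
    {"x": 10, "y": -3, "z": 0, "ax": 0, "ay": 0, "az": 0, "gripper": 5},
    {"x": 20, "y": -2, "z": 0, "ax": 0, "ay": 0, "az": 0, "gripper": 5},
    {"x": 29, "y": 3, "z": 0, "ax": 0, "ay": 0, "az": 0, "gripper": 5},
    {"x": 35, "y": 12, "z": 0, "ax": 0, "ay": 0, "az": 0, "gripper": 5},
    {"x": 38, "y": 22, "z": 0, "ax": 0, "ay": 0, "az": 0, "gripper": 5},
  ],
)

```text
clock: 19.15
position: [0.6908, 0.0452, 0.3252]
orientation: [0.923, 0.385, 0.0, -0.0]
force: [-0.3, -0.0, -0.6]
grip_width: 0.0107
grip_force: 58.7
```

```bash
python3 - <<'E'
from h import *
st(); im=grab('scene','s6.png')
for b in beads('scene',im,z=.026): print(b)
a=im[100:260,240:500,::-1]; cv2.imwrite('pics/c6.png',cv2.resize(a,None,fx=3,fy=3,interpolation=2))
E
```

```text
t 19.15 pos [690.8  45.2 325.2] yaw_y -44.67 tilt [-0.0001  0.0004] F [-0.3 -0.  -0.6] w 10.7 gf 58.7
([19.0, 122.1], 79, [5.3, -793.2])
([331.5, 207.2], 78, [639.4, -8.9])
([436.0, 223.0], 818, [765.8, 209.1])
([376.4, 214.7], 42, [697.0, 85.4])
([342.5, 219.6], 35, [685.4, 1.9])
([362.7, 223.8], 39, [712.8, 42.3])
```

View pics/c6.png

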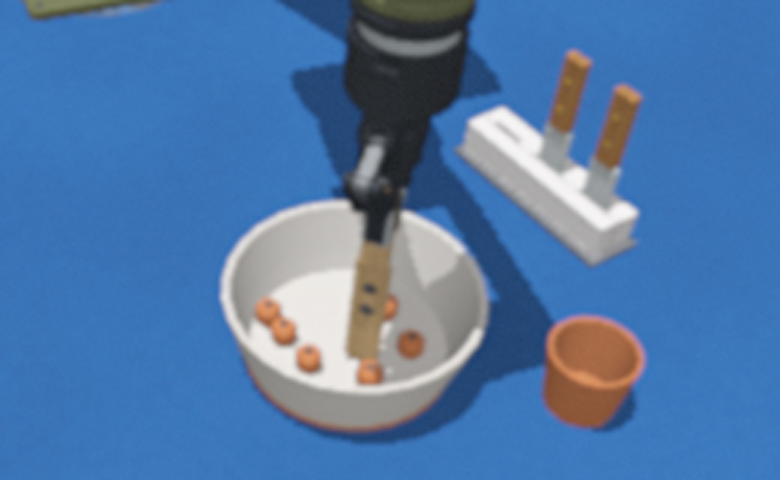

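The crop shows all six beads in the bowl, at (267,312), (284,330), (309,357), (370,373), (411,344) and (388,306), pushed outward by roughly 18–20 mm. One wider turn will make the shift unmistakable.

>>> arm_command(
  steps=[
    {"x": 2, "y": 8, "z": 0, "ax": 0, "ay": 0, "az": 0, "gripper": 5},
    {"x": 3, "y": 21, "z": 0, "ax": 0, "ay": 0, "az": 0, "gripper": 5},
    {"x": -5, "y": 29, "z": 0, "ax": 0, "ay": 0, "az": 0, "gripper": 5},
    {"x": -15, "y": 34, "z": 0, "ax": 0, "ay": 0, "az": 0, "gripper": 5},
    {"x": -26, "y": 36, "z": 0, "ax": 0, "ay": 0, "az": 0, "gripper": 5},
  ],
)

```text
clock: 19.7
position: [0.6625, 0.0809, 0.3255]
orientation: [0.923, 0.386, -0.0, -0.0]
force: [-0.2, -0.1, -0.7]
grip_width: 0.0112
grip_force: 58.7
```

>>> arm_command(
  steps=[
    {"x": -11, "y": -2, "z": 0, "ax": 0, "ay": 0, "az": 0, "gripper": 5},
    {"x": -21, "y": -7, "z": 0, "ax": 0, "ay": 0, "az": 0, "gripper": 5},
    {"x": -29, "y": -15, "z": 0, "ax": 0, "ay": 0, "az": 0, "gripper": 5},
    {"x": -34, "y": -25, "z": 0, "ax": 0, "ay": 0, "az": 0, "gripper": 5},
    {"x": -36, "y": -36, "z": 0, "ax": 0, "ay": 0, "az": 0, "gripper": 5},
  ],
)

```text
clock: 20.2
position: [0.6273, 0.0427, 0.3257]
orientation: [0.923, 0.385, -0.0, 0.0]
force: [-0.5, 0.6, -0.9]
grip_width: 0.0116
grip_force: 58.7
```

>>> arm_command(
  steps=[
    {"x": 2, "y": -11, "z": 0, "ax": 0, "ay": 0, "az": 0, "gripper": 5},
    {"x": 7, "y": -21, "z": 0, "ax": 0, "ay": 0, "az": 0, "gripper": 5},
    {"x": 15, "y": -29, "z": 0, "ax": 0, "ay": 0, "az": 0, "gripper": 5},
    {"x": 25, "y": -34, "z": 0, "ax": 0, "ay": 0, "az": 0, "gripper": 5},
    {"x": 36, "y": -36, "z": 0, "ax": 0, "ay": 0, "az": 0, "gripper": 5},
  ],
)

```text
clock: 20.7
position: [0.6652, 0.0072, 0.3254]
orientation: [0.923, 0.385, 0.0, 0.0]
force: [0.4, 0.1, -0.6]
grip_width: 0.0112
grip_force: 58.7
```

>>> arm_command(
  steps=[
    {"x": 11, "y": 2, "z": 0, "ax": 0, "ay": 0, "az": 0, "gripper": 5},
    {"x": 21, "y": 7, "z": 0, "ax": 0, "ay": 0, "az": 0, "gripper": 5},
    {"x": 29, "y": 15, "z": 0, "ax": 0, "ay": 0, "az": 0, "gripper": 5},
    {"x": 34, "y": 25, "z": 0, "ax": 0, "ay": 0, "az": 0, "gripper": 5},
    {"x": 36, "y": 36, "z": 0, "ax": 0, "ay": 0, "az": 0, "gripper": 5},
  ],
)

```text
clock: 21.2
position: [0.7004, 0.0454, 0.3253]
orientation: [0.923, 0.385, -0.0, -0.0]
force: [-0.3, 0.2, -0.2]
grip_width: 0.0112
grip_force: 58.7
```

```bash
python3 - <<'E'
from h import *
st(); im=grab('scene','s7.png')
for b in beads('scene',im,z=.026): print(b)
a=im[100:260,240:500,::-1]; cv2.imwrite('pics/c7.png',cv2.resize(a,None,fx=3,fy=3,interpolation=2))
E
```

```text
t 21.2 pos [700.4  45.4 325.3] yaw_y -44.66 tilt [-0.0001  0.0002] F [-0.3  0.2 -0.2] w 11.2 gf 58.7
([19.1, 121.2], 100, [0.2, -793.8])
([328.9, 204.1], 36, [627.6, -11.6])
([379.0, 208.4], 40, [680.0, 100.6])
([436.0, 223.0], 817, [765.8, 209.1])
([333.2, 216.3], 33, [668.5, -15.7])
```

View pics/c7.png

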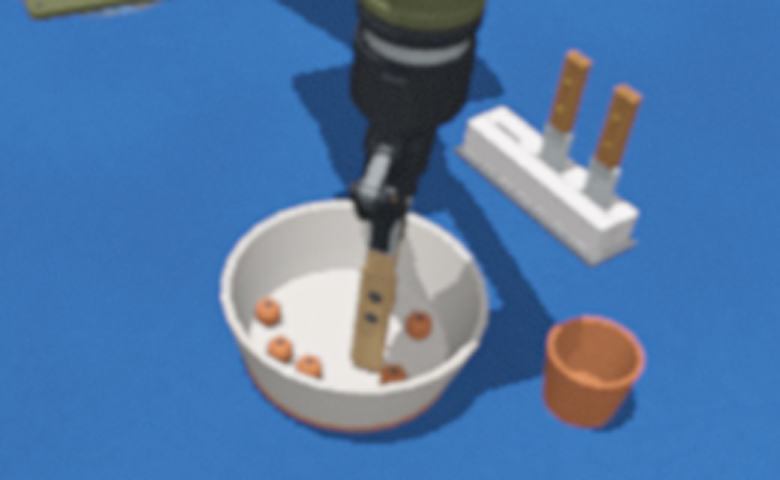

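Five beads are clearly visible on an outer ring about 55 mm from the centre, and the sixth is behind the paddle. I'll raise the paddle and check the beads on the way to the block.

>>> arm_command(
  steps=[
    {"x": 0, "y": 0, "z": 25, "ax": 0, "ay": 0, "az": 0, "gripper": 5},
    {"x": 0, "y": 0, "z": 55, "ax": 0, "ay": 0, "az": 0, "gripper": 5},
    {"x": 0, "y": 0, "z": 85, "ax": 0, "ay": 0, "az": 0, "gripper": 5},
    {"x": 0, "y": 0, "z": 110, "ax": 0, "ay": 0, "az": 0, "gripper": 5},
    {"x": 0, "y": 0, "z": 110, "ax": 0, "ay": 0, "az": -8, "gripper": 5},
  ],
)

```text
clock: 21.75
position: [0.7003, 0.0448, 0.4411]
orientation: [0.948, 0.319, 0.004, 0.001]
force: [0.5, 0.1, -1.3]
grip_width: 0.0115
grip_force: 58.8
```

>>> arm_command(
  steps=[
    {"x": -22, "y": -32, "z": 0, "ax": 0, "ay": 0, "az": -8, "gripper": 5},
    {"x": -43, "y": -64, "z": 0, "ax": 0, "ay": 0, "az": -16, "gripper": 5},
    {"x": -65, "y": -96, "z": 0, "ax": 0, "ay": 0, "az": -24, "gripper": 5},
    {"x": -86, "y": -129, "z": 0, "ax": 0, "ay": 0, "az": -32, "gripper": 5},
    {"x": -108, "y": -161, "z": 0, "ax": 0, "ay": 0, "az": -40, "gripper": 5},
  ],
)

```text
clock: 22.25
position: [0.5906, -0.1173, 0.4357]
orientation: [1.0, -0.026, -0.0, 0.0]
force: [0.2, -0.3, -0.4]
grip_width: 0.0112
grip_force: 58.7
```

>>> arm_command(
  steps=[
    {"x": -22, "y": -32, "z": 0, "ax": 0, "ay": 0, "az": -8.3, "gripper": 5},
    {"x": -43, "y": -64, "z": 0, "ax": 0, "ay": 0, "az": -8.3, "gripper": 5},
    {"x": -65, "y": -96, "z": 0, "ax": 0, "ay": 0, "az": -8.3, "gripper": 5},
    {"x": -86, "y": -129, "z": 0, "ax": 0, "ay": 0, "az": -8.3, "gripper": 5},
    {"x": -107, "y": -161, "z": 0, "ax": 0, "ay": 0, "az": -8.3, "gripper": 5},
  ],
)

```text
clock: 22.75
position: [0.4837, -0.2783, 0.4359]
orientation: [0.995, -0.095, 0.0, 0.0]
force: [-0.6, 0.2, -1.3]
grip_width: 0.0116
grip_force: 58.7
```

>>> arm_command(
  steps=[
    {"x": 0, "y": 0, "z": -20, "ax": 0, "ay": 0, "az": 0, "gripper": 5},
    {"x": 0, "y": 0, "z": -35, "ax": 0, "ay": 0, "az": 0, "gripper": 5},
    {"x": 0, "y": 0, "z": -40, "ax": 0, "ay": 0, "az": 0, "gripper": 5},
    {"x": 0, "y": 0, "z": -40, "ax": 0, "ay": 0, "az": 0, "gripper": 5},
    {"x": 0, "y": 0, "z": -40, "ax": 0, "ay": 0, "az": 0, "gripper": 5},
  ],
)

```text
clock: 23.25
position: [0.4853, -0.2776, 0.3962]
orientation: [0.995, -0.095, 0.0, 0.0]
force: [0.5, 1.1, -0.7]
grip_width: 0.011
grip_force: 58.8
```

```bash
python3 - <<'E'
from h import *
st(); im=grab('scene','s8.png'); t=grab('top','t8.png')
for b in beads('scene',im,z=.026): print(b)
for b in beads('top',t,z=.026): print(b)
a=cv2.resize(im[120:250,170:260,::-1],None,fx=4.4,fy=4.4,interpolation=2); b=cv2.resize(t[180:310,400:490,::-1],None,fx=4.4,fy=4.4,interpolation=2); cv2.imwrite('pics/c8.png',np.hstack([a,b]))
E
```

```text
t 23.25 pos [ 485.3 -277.6  396.2] yaw_y -100.93 tilt [ 0.0007 -0.0005] F [ 0.5  1.1 -0.7] w 11.0 gf 58.8
([18.9, 121.0], 90, [-1.5, -794.6])
([367.4, 199.0], 32, [641.8, 86.4])
([328.9, 204.1], 36, [627.6, -11.6])
([379.1, 208.4], 36, [680.2, 100.7])
([436.1, 223.1], 809, [766.2, 209.2])
([333.2, 216.5], 30, [669.2, -15.9])
([202.5, 114.2], 939, [784.3, 206.9])
([273.0, 145.7], 85, [721.9, 58.8])
([301.9, 161.4], 84, [690.6, -1.8])
([251.6, 167.6], 83, [675.1, 101.3])
([308.7, 174.3], 81, [664.2, -16.5])
([258.4, 186.6], 76, [636.0, 86.1])
([122.5, 192.6], 75, [616.8, 361.9])
([305.5, 194.3], 82, [622.5, -11.0])
([445.7, 232.5], 1556, [550.9, -300.5])
([127.9, 225.3], 78, [550.6, 347.2])
```

View pics/c8.png

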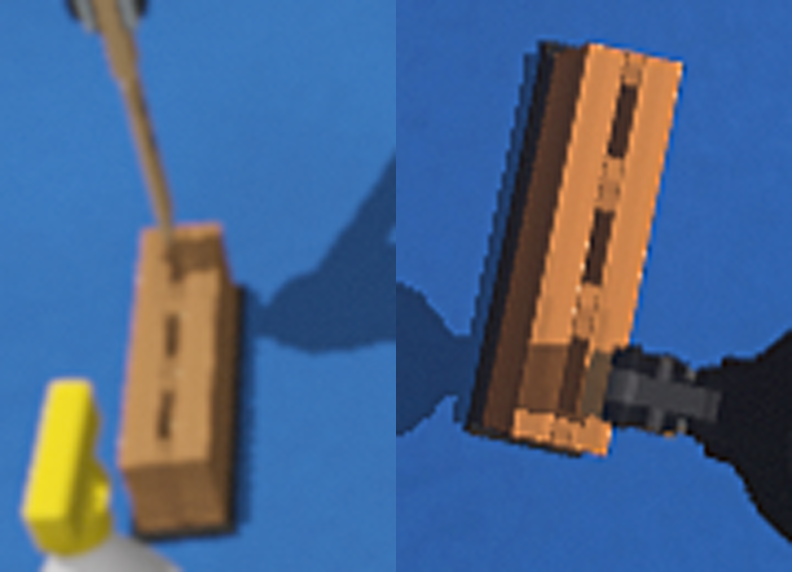

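The crop shows the paddle tip about 23 mm above the near slot, at crop (170,238) in the scene half. All six beads lie at least 50 mm from the bowl centre. I'll check the camera bias using the tip.

```bash
python3 - <<'E'
from h import *
im=cv2.imread('pics/s8.png'); a=im[155:195,190:230]; cv2.imwrite('pics/c9.png',cv2.resize(a,None,fx=14,fy=14,interpolation=2))
p=np.array([.4853,-.2776,.0835]); u=np.array([.982,-.19,0]); v=np.array([-.19,-.982,0])
for d in(-.012,0,.012): q=proj('scene',p+d*u); print(d,q.round(2),((q-[190,155]+.5)*14).round())
for s in(-58,0,58): q=proj('scene',[.5423+u[0]*s/1000,-.2885+u[1]*s/1000,.06]); print(q.round(2),((q-[190,155]+.5)*14).round())
print(proj('scene',p+.005*v)-proj('scene',p))
E
```

```text
-0.012 [207.82 169.62] [256. 212.]
0 [207.54 172.86] [252. 257.]
0.012 [207.25 176.17] [248. 303.]
[209.47 179.87] [280. 355.]
[208.13 196.42] [261. 587.]
[206.67 214.49] [240. 840.]
[-2.08926548  0.17636186]
```

View pics/c9.png

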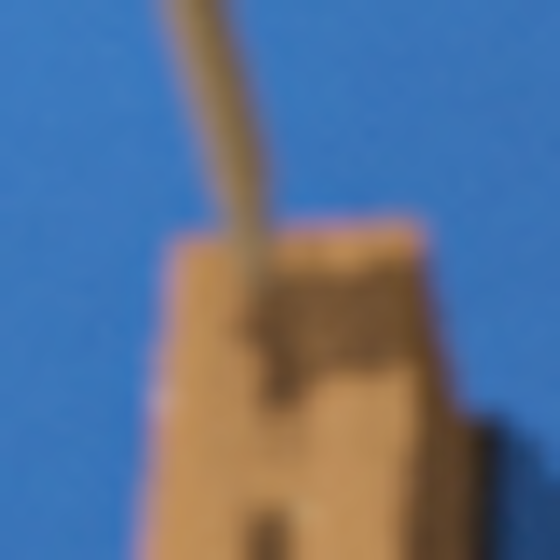

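Against the camera prediction the tip sits about 1 mm towards -y. I'll shift it +0.8 mm and lower gently.

>>> arm_command(
  steps=[
    {"x": 0, "y": 0.8, "z": -8, "ax": 0, "ay": 0, "az": 0, "gripper": 5},
    {"x": 0, "y": 0.8, "z": -16, "ax": 0, "ay": 0, "az": 0, "gripper": 5},
    {"x": 0, "y": 0.8, "z": -22, "ax": 0, "ay": 0, "az": 0, "gripper": 5},
    {"x": 0, "y": 0.8, "z": -26, "ax": 0, "ay": 0, "az": 0, "gripper": 5},
    {"x": 0, "y": 0.8, "z": -30, "ax": 0, "ay": 0, "az": 0, "gripper": 5},
  ],
)

```text
clock: 23.85
position: [0.4849, -0.2772, 0.3649]
orientation: [0.995, -0.096, -0.0, -0.0]
force: [1.1, 0.4, -1.1]
grip_width: 0.0116
grip_force: 58.8
```

>>> arm_command(
  steps=[
    {"x": 0, "y": 0, "z": -8, "ax": 0, "ay": 0, "az": 0, "gripper": 5},
    {"x": 0, "y": 0, "z": -16, "ax": 0, "ay": 0, "az": 0, "gripper": 5},
    {"x": 0, "y": 0, "z": -24, "ax": 0, "ay": 0, "az": 0, "gripper": 5},
    {"x": 0, "y": 0, "z": -32, "ax": 0, "ay": 0, "az": 0, "gripper": 5},
    {"x": 0, "y": 0, "z": -39, "ax": 0, "ay": 0, "az": 0, "gripper": 5},
  ],
)

```text
clock: 24.35
position: [0.4848, -0.2772, 0.3256]
orientation: [0.995, -0.096, -0.0, -0.0]
force: [0.3, 0.3, -0.9]
grip_width: 0.0112
grip_force: 58.8
```

>>> arm_command(
  steps=[
    {"x": 0, "y": 0, "z": -1, "ax": 0, "ay": 0, "az": 0, "gripper": 5},
    {"x": 0, "y": 0, "z": -1, "ax": 0, "ay": 0, "az": 0, "gripper": 5},
    {"x": 0, "y": 0, "z": -2, "ax": 0, "ay": 0, "az": 0, "gripper": 5},
    {"x": 0, "y": 0, "z": -2, "ax": 0, "ay": 0, "az": 0, "gripper": 5},
    {"x": 0, "y": 0, "z": -2, "ax": 0, "ay": 0, "az": 0, "gripper": 5},
  ],
)

```text
clock: 24.85
position: [0.485, -0.2772, 0.3248]
orientation: [0.995, -0.096, 0.0, 0.0]
force: [-0.2, -0.2, -1.7]
grip_width: 0.0112
grip_force: 58.8
```

>>> arm_command(
  steps=[
    {"x": 0, "y": 0, "z": -1, "ax": 0, "ay": 0, "az": 0, "gripper": 5},
    {"x": 0, "y": 0, "z": -1.5, "ax": 0, "ay": 0, "az": 0, "gripper": 5},
    {"x": 0, "y": 0, "z": -1.5, "ax": 0, "ay": 0, "az": 0, "gripper": 5},
    {"x": 0, "y": 0, "z": -1.5, "ax": 0, "ay": 0, "az": 0, "gripper": 5},
    {"x": 0, "y": 0, "z": -1.5, "ax": 0, "ay": 0, "az": 0, "gripper": 5},
  ],
)

```text
clock: 25.35
position: [0.4849, -0.2772, 0.323]
orientation: [0.995, -0.096, -0.0, -0.0]
force: [0.5, 0.9, -0.5]
grip_width: 0.0112
grip_force: 58.8
```

>>> arm_command(
  steps=[
    {"x": 0, "y": 0, "z": 0, "ax": 0, "ay": 0, "az": 0, "gripper": 20},
    {"x": 0, "y": 0, "z": 0, "ax": 0, "ay": 0, "az": 0, "gripper": 40},
    {"x": 0, "y": 0, "z": 0, "ax": 0, "ay": 0, "az": 0, "gripper": 40},
    {"x": 0, "y": 0, "z": 30, "ax": 0, "ay": 0, "az": 0, "gripper": 40},
    {"x": 0, "y": 0, "z": 65, "ax": 0, "ay": 0, "az": 0, "gripper": 40},
  ],
)

```text
clock: 25.85
position: [0.4844, -0.2769, 0.3871]
orientation: [0.995, -0.096, -0.002, -0.001]
force: [0.3, -0.6, 0.2]
grip_width: 0.0399
grip_force: 0.0
```

>>> arm_command(
  steps=[
    {"x": 0, "y": 20, "z": 35, "ax": 0, "ay": 0, "az": 0, "gripper": 40},
    {"x": 0, "y": 60, "z": 40, "ax": 0, "ay": 0, "az": 8, "gripper": 40},
    {"x": 0, "y": 105, "z": 40, "ax": 0, "ay": 0, "az": 16, "gripper": 40},
    {"x": 0, "y": 150, "z": 40, "ax": 0, "ay": 0, "az": 24, "gripper": 40},
    {"x": 0, "y": 195, "z": 40, "ax": 0, "ay": 0, "az": 24, "gripper": 40},
  ],
)

```text
clock: 26.35
position: [0.4845, -0.0807, 0.4284]
orientation: [0.993, 0.114, 0.0, 0.0]
force: [0.8, 0.3, 0.2]
grip_width: 0.0398
grip_force: 0.0
```

```bash
python3 - <<'E'
from h import *
st(); im=grab('scene','s9.png'); t=grab('top','t9.png')
a=cv2.resize(im[90:250,170:260,::-1],None,fx=3.6,fy=3.6,interpolation=2); b=cv2.resize(t[150:310,400:490,::-1],None,fx=3.6,fy=3.6,interpolation=2); cv2.imwrite('pics/c10.png',np.hstack([a,b]))
E
```

```text
t 26.35 pos [484.5 -80.7 428.4] yaw_y -76.86 tilt [ 0.001  -0.0001] F [0.8 0.3 0.2] w 39.8 gf 0.0
```

View pics/c10.png

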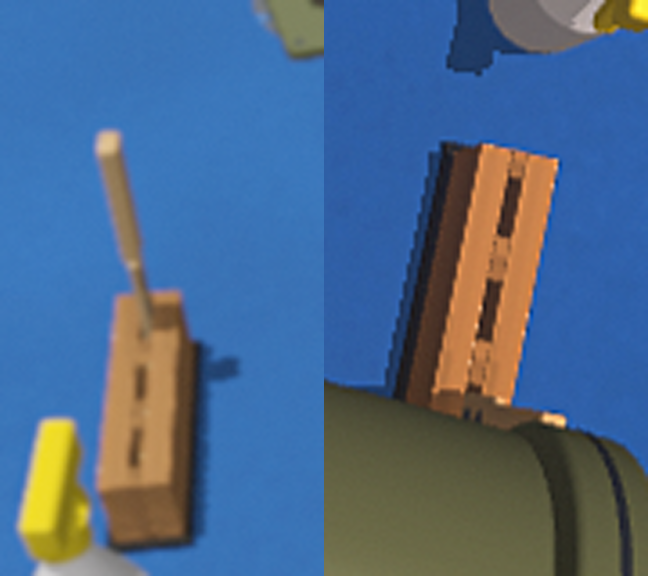

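The paddle stands home in the near slot, at scene crop (109,138) down to (147,330). Next is the far scraper.

>>> arm_command(
  steps=[
    {"x": 12, "y": 39, "z": 0, "ax": 0, "ay": 0, "az": 0, "gripper": 45},
    {"x": 24, "y": 78, "z": 0, "ax": 0, "ay": 0, "az": 0, "gripper": 45},
    {"x": 36, "y": 117, "z": 0, "ax": 0, "ay": 0, "az": 0, "gripper": 45},
    {"x": 48, "y": 156, "z": -10, "ax": 0, "ay": 0, "az": 0, "gripper": 45},
    {"x": 60, "y": 194, "z": -20, "ax": 0, "ay": 0, "az": 0, "gripper": 45},
  ],
)

```text
clock: 26.95
position: [0.5457, 0.1128, 0.4083]
orientation: [0.994, 0.113, 0.001, 0.0]
force: [1.0, -0.9, -0.4]
grip_width: 0.0446
grip_force: 0.0
```

>>> arm_command(
  steps=[
    {"x": 12, "y": 39, "z": -10, "ax": 0, "ay": 0, "az": 0, "gripper": 45},
    {"x": 24, "y": 78, "z": -20, "ax": 0, "ay": 0, "az": 0, "gripper": 45},
    {"x": 36, "y": 117, "z": -30, "ax": 0, "ay": 0, "az": 0, "gripper": 45},
    {"x": 48, "y": 156, "z": -40, "ax": 0, "ay": 0, "az": 0, "gripper": 45},
    {"x": 60, "y": 194, "z": -50, "ax": 0, "ay": 0, "az": 0, "gripper": 45},
  ],
)

```text
clock: 27.45
position: [0.6058, 0.3069, 0.3575]
orientation: [0.994, 0.113, 0.0, 0.0]
force: [-0.0, 0.4, 0.1]
grip_width: 0.045
grip_force: 0.0
```

>>> arm_command(
  steps=[
    {"x": 0, "y": 0, "z": 0, "ax": 0, "ay": 0, "az": 0, "gripper": 45},
    {"x": 0, "y": 0, "z": 0, "ax": 0, "ay": 0, "az": 0, "gripper": 45},
    {"x": 0, "y": 0, "z": 0, "ax": 0, "ay": 0, "az": 0, "gripper": 45},
    {"x": 0, "y": 0, "z": 0, "ax": 0, "ay": 0, "az": 0, "gripper": 45},
    {"x": 0, "y": 0, "z": 0, "ax": 0, "ay": 0, "az": 0, "gripper": 45},
  ],
)

```text
clock: 27.95
position: [0.6049, 0.3045, 0.3588]
orientation: [0.994, 0.113, 0.0, -0.0]
force: [0.1, 0.4, 0.9]
grip_width: 0.0447
grip_force: 0.0
```

Shift (-1,+3), down 56 to a TCP height of 303, then close.

>>> arm_command(
  steps=[
    {"x": -1, "y": 3, "z": -5, "ax": 0, "ay": 0, "az": 0, "gripper": 45},
    {"x": -1, "y": 3, "z": -20, "ax": 0, "ay": 0, "az": 0, "gripper": 45},
    {"x": -1, "y": 3, "z": -40, "ax": 0, "ay": 0, "az": 0, "gripper": 45},
    {"x": -1, "y": 3, "z": -56, "ax": 0, "ay": 0, "az": 0, "gripper": 45},
    {"x": -1, "y": 3, "z": -56, "ax": 0, "ay": 0, "az": 0, "gripper": 45},
  ],
)

```text
clock: 28.45
position: [0.6027, 0.3081, 0.2993]
orientation: [0.994, 0.113, -0.003, 0.001]
force: [-1.1, -0.0, -0.6]
grip_width: 0.0449
grip_force: 0.0
```

>>> arm_command(
  steps=[
    {"x": 0, "y": 0, "z": 0, "ax": 0, "ay": 0, "az": 0, "gripper": 25},
    {"x": 0, "y": 0, "z": 0, "ax": 0, "ay": 0, "az": 0, "gripper": 5},
    {"x": 0, "y": 0, "z": 0, "ax": 0, "ay": 0, "az": 0, "gripper": 5},
    {"x": 0, "y": 0, "z": 0, "ax": 0, "ay": 0, "az": 0, "gripper": 5},
    {"x": 0, "y": 0, "z": 0, "ax": 0, "ay": 0, "az": 0, "gripper": 5},
  ],
)

```text
clock: 28.95
position: [0.6044, 0.3088, 0.3034]
orientation: [0.994, 0.113, 0.001, -0.0]
force: [-0.7, -1.5, 4.7]
grip_width: 0.011
grip_force: 59.7
```

>>> arm_command(
  steps=[
    {"x": 0, "y": 0, "z": 0, "ax": 0, "ay": 0, "az": 0, "gripper": 5},
    {"x": 0, "y": 0, "z": 0, "ax": 0, "ay": 0, "az": 0, "gripper": 5},
    {"x": 0, "y": 0, "z": 0, "ax": 0, "ay": 0, "az": 0, "gripper": 5},
    {"x": 0, "y": 0, "z": 0, "ax": 0, "ay": 0, "az": 0, "gripper": 5},
    {"x": 0, "y": 0, "z": 0, "ax": 0, "ay": 0, "az": 0, "gripper": 5},
  ],
)

```text
clock: 29.45
position: [0.6044, 0.3088, 0.3034]
orientation: [0.994, 0.113, 0.001, -0.0]
force: [-0.7, -1.2, 5.9]
grip_width: 0.0112
grip_force: 59.9
```

>>> arm_command(
  steps=[
    {"x": 0, "y": 0, "z": 20, "ax": 0, "ay": 0, "az": 0, "gripper": 5},
    {"x": 0, "y": 0, "z": 45, "ax": 0, "ay": 0, "az": 0, "gripper": 5},
    {"x": 0, "y": 0, "z": 75, "ax": 0, "ay": 0, "az": 0, "gripper": 5},
    {"x": 0, "y": 0, "z": 105, "ax": 0, "ay": 0, "az": 0, "gripper": 5},
    {"x": 0, "y": -20, "z": 115, "ax": 0, "ay": 0, "az": 0, "gripper": 5},
  ],
)

```text
clock: 29.95
position: [0.6043, 0.2907, 0.4203]
orientation: [0.993, 0.115, 0.003, -0.002]
force: [-0.0, -0.3, -0.4]
grip_width: 0.0112
grip_force: 59.0
```

>>> arm_command(
  steps=[
    {"x": -1, "y": -39, "z": 0, "ax": 0, "ay": 0, "az": -6, "gripper": 5},
    {"x": -2, "y": -78, "z": 0, "ax": 0, "ay": 0, "az": -12, "gripper": 5},
    {"x": -3, "y": -117, "z": 0, "ax": 0, "ay": 0, "az": -18, "gripper": 5},
    {"x": -4, "y": -156, "z": 0, "ax": 0, "ay": 0, "az": -24, "gripper": 5},
    {"x": -5, "y": -196, "z": 0, "ax": 0, "ay": 0, "az": -24, "gripper": 5},
  ],
)

```text
clock: 30.45
position: [0.5978, 0.0905, 0.4158]
orientation: [0.995, -0.097, -0.001, 0.0]
force: [-0.3, 0.0, -0.7]
grip_width: 0.0108
grip_force: 59.0
```

>>> arm_command(
  steps=[
    {"x": 0, "y": -39, "z": 0, "ax": 0, "ay": 0, "az": 0, "gripper": 5},
    {"x": 0, "y": -78, "z": 0, "ax": 0, "ay": 0, "az": 0, "gripper": 5},
    {"x": 0, "y": -117, "z": 0, "ax": 0, "ay": 0, "az": 0, "gripper": 5},
    {"x": 0, "y": -156, "z": 0, "ax": 0, "ay": 0, "az": 0, "gripper": 5},
    {"x": 0, "y": -196, "z": 0, "ax": 0, "ay": 0, "az": 0, "gripper": 5},
  ],
)

```text
clock: 30.95
position: [0.5976, -0.1054, 0.4158]
orientation: [0.995, -0.096, -0.001, -0.0]
force: [0.4, -0.6, -0.5]
grip_width: 0.011
grip_force: 59.0
```

>>> arm_command(
  steps=[
    {"x": 0, "y": -39, "z": 0, "ax": 0, "ay": 0, "az": 0, "gripper": 5},
    {"x": 0, "y": -78, "z": 0, "ax": 0, "ay": 0, "az": 0, "gripper": 5},
    {"x": 0, "y": -117, "z": 0, "ax": 0, "ay": 0, "az": 0, "gripper": 5},
    {"x": 0, "y": -156, "z": -10, "ax": 0, "ay": 0, "az": 0, "gripper": 5},
    {"x": 0, "y": -195, "z": -20, "ax": 0, "ay": 0, "az": 0, "gripper": 5},
  ],
)

```text
clock: 31.45
position: [0.5976, -0.3003, 0.3959]
orientation: [0.995, -0.096, -0.001, -0.0]
force: [1.0, 0.1, -0.3]
grip_width: 0.0108
grip_force: 59.0
```

>>> arm_command(
  steps=[
    {"x": 0, "y": 0, "z": -15, "ax": 0, "ay": 0, "az": 0, "gripper": 5},
    {"x": 0, "y": 0, "z": -20, "ax": 0, "ay": 0, "az": 0, "gripper": 5},
    {"x": 0, "y": 0, "z": -20, "ax": 0, "ay": 0, "az": 0, "gripper": 5},
    {"x": 0, "y": 0, "z": -20, "ax": 0, "ay": 0, "az": 0, "gripper": 5},
    {"x": 0, "y": 0, "z": -20, "ax": 0, "ay": 0, "az": 0, "gripper": 5},
  ],
)

```text
clock: 31.95
position: [0.5991, -0.2974, 0.3779]
orientation: [0.995, -0.095, 0.001, 0.0]
force: [-0.3, 0.3, -0.1]
grip_width: 0.011
grip_force: 59.0
```

```bash
python3 - <<'E'
from h import *
st()
E
```

```text
t 31.95 pos [ 599.1 -297.4  377.9] yaw_y -100.91 tilt [ 0.0011 -0.0005] F [-0.3  0.3 -0.1] w 11.0 gf 59.0
```

>>> arm_command(
  steps=[
    {"x": 0, "y": -1.9, "z": -5, "ax": 0, "ay": 0, "az": 0, "gripper": 5},
    {"x": 0, "y": -1.9, "z": -14, "ax": 0, "ay": 0, "az": 0, "gripper": 5},
    {"x": 0, "y": -1.9, "z": -20, "ax": 0, "ay": 0, "az": 0, "gripper": 5},
    {"x": 0, "y": -1.9, "z": -25, "ax": 0, "ay": 0, "az": 0, "gripper": 5},
    {"x": 0, "y": -1.9, "z": -30, "ax": 0, "ay": 0, "az": 0, "gripper": 5},
  ],
)

```text
clock: 32.45
position: [0.5989, -0.3, 0.3462]
orientation: [0.995, -0.096, -0.0, -0.0]
force: [1.2, -0.0, -0.3]
grip_width: 0.011
grip_force: 59.0
```

>>> arm_command(
  steps=[
    {"x": 0, "y": 0, "z": -9, "ax": 0, "ay": 0, "az": 0, "gripper": 5},
    {"x": 0, "y": 0, "z": -18, "ax": 0, "ay": 0, "az": 0, "gripper": 5},
    {"x": 0, "y": 0, "z": -27, "ax": 0, "ay": 0, "az": 0, "gripper": 5},
    {"x": 0, "y": 0, "z": -35, "ax": 0, "ay": 0, "az": 0, "gripper": 5},
    {"x": 0, "y": 0, "z": -40, "ax": 0, "ay": 0, "az": 0, "gripper": 5},
  ],
)

```text
clock: 32.95
position: [0.5987, -0.3, 0.3058]
orientation: [0.995, -0.096, -0.001, -0.0]
force: [-0.4, 0.6, -0.9]
grip_width: 0.0111
grip_force: 59.0
```

>>> arm_command(
  steps=[
    {"x": 0, "y": 0, "z": -0.5, "ax": 0, "ay": 0, "az": 0, "gripper": 5},
    {"x": 0, "y": 0, "z": -1, "ax": 0, "ay": 0, "az": 0, "gripper": 5},
    {"x": 0, "y": 0, "z": -1, "ax": 0, "ay": 0, "az": 0, "gripper": 5},
    {"x": 0, "y": 0, "z": -1, "ax": 0, "ay": 0, "az": 0, "gripper": 5},
    {"x": 0, "y": 0, "z": -1, "ax": 0, "ay": 0, "az": 0, "gripper": 5},
  ],
)

```text
clock: 33.45
position: [0.5989, -0.3001, 0.3063]
orientation: [0.995, -0.096, 0.0, 0.0]
force: [0.1, 0.6, -1.3]
grip_width: 0.0111
grip_force: 59.2
```

Near home at 306.3 against an expected 305.4. I'll release, retreat and go to the second scraper.

>>> arm_command(
  steps=[
    {"x": 0, "y": 0, "z": -1, "ax": 0, "ay": 0, "az": 0, "gripper": 5},
    {"x": 0, "y": 0, "z": -1, "ax": 0, "ay": 0, "az": 0, "gripper": 20},
    {"x": 0, "y": 0, "z": -1, "ax": 0, "ay": 0, "az": 0, "gripper": 40},
    {"x": 0, "y": 0, "z": -1, "ax": 0, "ay": 0, "az": 0, "gripper": 40},
    {"x": 0, "y": 0, "z": 30, "ax": 0, "ay": 0, "az": 0, "gripper": 40},
  ],
)

```text
clock: 33.95
position: [0.5974, -0.2992, 0.3317]
orientation: [0.995, -0.096, -0.005, -0.002]
force: [-0.5, 0.2, 0.0]
grip_width: 0.0404
grip_force: 0.0
```

>>> arm_command(
  steps=[
    {"x": 0, "y": 0, "z": 30, "ax": 0, "ay": 0, "az": 0, "gripper": 40},
    {"x": 0, "y": 20, "z": 60, "ax": 0, "ay": 0, "az": 0, "gripper": 40},
    {"x": -5, "y": 60, "z": 70, "ax": 0, "ay": 0, "az": 8, "gripper": 40},
    {"x": -10, "y": 105, "z": 70, "ax": 0, "ay": 0, "az": 16, "gripper": 45},
    {"x": -15, "y": 150, "z": 70, "ax": 0, "ay": 0, "az": 24, "gripper": 45},
  ],
)

```text
clock: 34.45
position: [0.5837, -0.1491, 0.4069]
orientation: [0.993, 0.116, 0.001, 0.0]
force: [0.3, 1.2, -0.9]
grip_width: 0.0449
grip_force: 0.0
```

>>> arm_command(
  steps=[
    {"x": -5, "y": 44, "z": 0, "ax": 0, "ay": 0, "az": 0, "gripper": 45},
    {"x": -10, "y": 88, "z": 0, "ax": 0, "ay": 0, "az": 0, "gripper": 45},
    {"x": -15, "y": 132, "z": 0, "ax": 0, "ay": 0, "az": 0, "gripper": 45},
    {"x": -20, "y": 176, "z": 0, "ax": 0, "ay": 0, "az": 0, "gripper": 45},
    {"x": -25, "y": 220, "z": 0, "ax": 0, "ay": 0, "az": 0, "gripper": 45},
  ],
)

```text
clock: 34.95
position: [0.5584, 0.0716, 0.4063]
orientation: [0.994, 0.113, 0.0, 0.0]
force: [0.7, -0.0, 0.5]
grip_width: 0.0451
grip_force: 0.0
```

>>> arm_command(
  steps=[
    {"x": -2, "y": 45, "z": 0, "ax": 0, "ay": 0, "az": 0, "gripper": 45},
    {"x": -4, "y": 90, "z": 0, "ax": 0, "ay": 0, "az": 0, "gripper": 45},
    {"x": -7, "y": 135, "z": -10, "ax": 0, "ay": 0, "az": 0, "gripper": 45},
    {"x": -9, "y": 180, "z": -25, "ax": 0, "ay": 0, "az": 0, "gripper": 45},
    {"x": -11, "y": 225, "z": -45, "ax": 0, "ay": 0, "az": 0, "gripper": 45},
  ],
)

```text
clock: 35.45
position: [0.5479, 0.2969, 0.3618]
orientation: [0.994, 0.113, 0.002, -0.0]
force: [1.2, 0.5, 0.2]
grip_width: 0.0451
grip_force: 0.0
```

>>> arm_command(
  steps=[
    {"x": 0, "y": 0, "z": 0, "ax": 0, "ay": 0, "az": 0, "gripper": 45},
    {"x": 0, "y": 0, "z": 0, "ax": 0, "ay": 0, "az": 0, "gripper": 45},
    {"x": 0, "y": 0, "z": 0, "ax": 0, "ay": 0, "az": 0, "gripper": 45},
    {"x": 0, "y": 0, "z": 0, "ax": 0, "ay": 0, "az": 0, "gripper": 45},
    {"x": 0, "y": 0, "z": 0, "ax": 0, "ay": 0, "az": 0, "gripper": 45},
  ],
)

```text
clock: 35.95
position: [0.5483, 0.2936, 0.3619]
orientation: [0.994, 0.112, 0.001, -0.0]
force: [1.3, 0.1, -0.6]
grip_width: 0.045
grip_force: 0.0
```

```bash
python3 - <<'E'
from h import *
st(); im=grab('scene','s10.png')
a=cv2.resize(im[90:250,170:500,::-1],None,fx=2.4,fy=2.4,interpolation=2); cv2.imwrite('pics/c11.png',a)
E
```

```text
t 35.95 pos [548.3 293.6 361.9] yaw_y -77.1 tilt [0.0012 0.0003] F [ 1.3  0.1 -0.6] w 45.0 gf 0.0
```

View pics/c11.png

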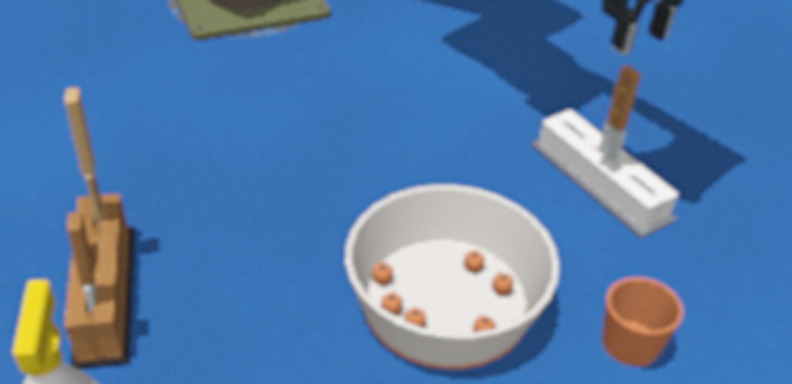

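The paddle (72,92) and first scraper (75,215) stand in the block, all six beads are in the bowl, and the sprayer and cup are undisturbed. Now I'll grip the second scraper.

>>> arm_command(
  steps=[
    {"x": 0, "y": 1.5, "z": -10, "ax": 0, "ay": 0, "az": 0, "gripper": 45},
    {"x": 0, "y": 1.5, "z": -25, "ax": 0, "ay": 0, "az": 0, "gripper": 45},
    {"x": 0, "y": 1.5, "z": -45, "ax": 0, "ay": 0, "az": 0, "gripper": 45},
    {"x": 0, "y": 1.5, "z": -59, "ax": 0, "ay": 0, "az": 0, "gripper": 45},
    {"x": 0, "y": 1.5, "z": -59, "ax": 0, "ay": 0, "az": 0, "gripper": 45},
  ],
)

```text
clock: 36.5
position: [0.547, 0.2957, 0.2993]
orientation: [0.994, 0.113, -0.003, 0.001]
force: [-0.7, -0.3, -0.3]
grip_width: 0.0451
grip_force: 0.0
```

>>> arm_command(
  steps=[
    {"x": 0, "y": 0, "z": 0, "ax": 0, "ay": 0, "az": 0, "gripper": 25},
    {"x": 0, "y": 0, "z": 0, "ax": 0, "ay": 0, "az": 0, "gripper": 5},
    {"x": 0, "y": 0, "z": 0, "ax": 0, "ay": 0, "az": 0, "gripper": 5},
    {"x": 0, "y": 0, "z": 0, "ax": 0, "ay": 0, "az": 0, "gripper": 5},
    {"x": 0, "y": 0, "z": 0, "ax": 0, "ay": 0, "az": 0, "gripper": 5},
  ],
)

```text
clock: 37.0
position: [0.5483, 0.2963, 0.3031]
orientation: [0.994, 0.113, 0.001, -0.0]
force: [0.7, -1.2, 3.9]
grip_width: 0.0111
grip_force: 59.4
```

>>> arm_command(
  steps=[
    {"x": 0, "y": 0, "z": 0, "ax": 0, "ay": 0, "az": 0, "gripper": 5},
    {"x": 0, "y": 0, "z": 0, "ax": 0, "ay": 0, "az": 0, "gripper": 5},
    {"x": 0, "y": 0, "z": 0, "ax": 0, "ay": 0, "az": 0, "gripper": 5},
    {"x": 0, "y": 0, "z": 0, "ax": 0, "ay": 0, "az": 0, "gripper": 5},
    {"x": 0, "y": 0, "z": 0, "ax": 0, "ay": 0, "az": 0, "gripper": 5},
  ],
)

```text
clock: 37.5
position: [0.5483, 0.2964, 0.3031]
orientation: [0.994, 0.113, 0.001, -0.0]
force: [0.3, -2.1, 6.5]
grip_width: 0.0107
grip_force: 59.7
```

>>> arm_command(
  steps=[
    {"x": 0, "y": 0, "z": 20, "ax": 0, "ay": 0, "az": 0, "gripper": 5},
    {"x": 0, "y": 0, "z": 45, "ax": 0, "ay": 0, "az": 0, "gripper": 5},
    {"x": 0, "y": 0, "z": 75, "ax": 0, "ay": 0, "az": 0, "gripper": 5},
    {"x": 0, "y": 0, "z": 105, "ax": 0, "ay": 0, "az": 0, "gripper": 5},
    {"x": 0, "y": -20, "z": 115, "ax": 0, "ay": 0, "az": 0, "gripper": 5},
  ],
)

```text
clock: 38.0
position: [0.5484, 0.2783, 0.4201]
orientation: [0.993, 0.115, 0.003, -0.002]
force: [1.2, -0.3, 0.8]
grip_width: 0.011
grip_force: 59.0
```

>>> arm_command(
  steps=[
    {"x": -1, "y": -39, "z": 0, "ax": 0, "ay": 0, "az": -6, "gripper": 5},
    {"x": -2, "y": -78, "z": 0, "ax": 0, "ay": 0, "az": -12, "gripper": 5},
    {"x": -3, "y": -117, "z": 0, "ax": 0, "ay": 0, "az": -18, "gripper": 5},
    {"x": -5, "y": -156, "z": 0, "ax": 0, "ay": 0, "az": -24, "gripper": 5},
    {"x": -6, "y": -196, "z": 0, "ax": 0, "ay": 0, "az": -24, "gripper": 5},
  ],
)

```text
clock: 38.5
position: [0.5407, 0.0784, 0.4159]
orientation: [0.995, -0.097, -0.001, 0.0]
force: [0.8, 0.7, -1.3]
grip_width: 0.0111
grip_force: 58.9
```

>>> arm_command(
  steps=[
    {"x": 0, "y": -39, "z": 0, "ax": 0, "ay": 0, "az": 0, "gripper": 5},
    {"x": 0, "y": -78, "z": 0, "ax": 0, "ay": 0, "az": 0, "gripper": 5},
    {"x": 0, "y": -117, "z": 0, "ax": 0, "ay": 0, "az": 0, "gripper": 5},
    {"x": 0, "y": -156, "z": 0, "ax": 0, "ay": 0, "az": 0, "gripper": 5},
    {"x": 0, "y": -196, "z": 0, "ax": 0, "ay": 0, "az": 0, "gripper": 5},
  ],
)

```text
clock: 39.0
position: [0.5406, -0.1174, 0.4158]
orientation: [0.995, -0.096, -0.001, -0.0]
force: [1.2, 0.2, 0.3]
grip_width: 0.0112
grip_force: 58.9
```

>>> arm_command(
  steps=[
    {"x": 0, "y": -45, "z": 0, "ax": 0, "ay": 0, "az": 0, "gripper": 5},
    {"x": 0, "y": -90, "z": 0, "ax": 0, "ay": 0, "az": 0, "gripper": 5},
    {"x": 0, "y": -130, "z": 0, "ax": 0, "ay": 0, "az": 0, "gripper": 5},
    {"x": 0, "y": -160, "z": 0, "ax": 0, "ay": 0, "az": 0, "gripper": 5},
    {"x": 0, "y": -172, "z": 0, "ax": 0, "ay": 0, "az": 0, "gripper": 5},
  ],
)

```text
clock: 39.5
position: [0.5407, -0.2908, 0.4156]
orientation: [0.995, -0.097, -0.001, -0.0]
force: [-1.1, 0.7, 0.2]
grip_width: 0.0109
grip_force: 58.8
```

>>> arm_command(
  steps=[
    {"x": 0, "y": 0, "z": 0, "ax": 0, "ay": 0, "az": 0, "gripper": 5},
    {"x": 0, "y": 0, "z": 0, "ax": 0, "ay": 0, "az": 0, "gripper": 5},
    {"x": 0, "y": 0, "z": 0, "ax": 0, "ay": 0, "az": 0, "gripper": 5},
    {"x": 0, "y": 0, "z": 0, "ax": 0, "ay": 0, "az": 0, "gripper": 5},
    {"x": 0, "y": 0, "z": 0, "ax": 0, "ay": 0, "az": 0, "gripper": 5},
  ],
)

```text
clock: 40.0
position: [0.542, -0.2864, 0.4173]
orientation: [0.995, -0.095, 0.0, -0.0]
force: [0.8, 0.6, -0.9]
grip_width: 0.0111
grip_force: 58.9
```

```bash
python3 - <<'E'
from h import *
st()
E
```

```text
t 40.0 pos [ 542.  -286.4  417.3] yaw_y -100.89 tilt [0.0002 0.0001] F [ 0.8  0.6 -0.9] w 11.1 gf 58.9
```

>>> arm_command(
  steps=[
    {"x": 0, "y": -1.9, "z": -20, "ax": 0, "ay": 0, "az": 0, "gripper": 5},
    {"x": 0, "y": -1.9, "z": -40, "ax": 0, "ay": 0, "az": 0, "gripper": 5},
    {"x": 0, "y": -1.9, "z": -55, "ax": 0, "ay": 0, "az": 0, "gripper": 5},
    {"x": 0, "y": -1.9, "z": -63, "ax": 0, "ay": 0, "az": 0, "gripper": 5},
    {"x": 0, "y": -1.9, "z": -69, "ax": 0, "ay": 0, "az": 0, "gripper": 5},
  ],
)

```text
clock: 40.5
position: [0.542, -0.2891, 0.3476]
orientation: [0.995, -0.095, -0.0, -0.0]
force: [0.2, -0.5, 0.1]
grip_width: 0.0113
grip_force: 59.1
```

>>> arm_command(
  steps=[
    {"x": 0, "y": 0, "z": -9, "ax": 0, "ay": 0, "az": 0, "gripper": 5},
    {"x": 0, "y": 0, "z": -18, "ax": 0, "ay": 0, "az": 0, "gripper": 5},
    {"x": 0, "y": 0, "z": -27, "ax": 0, "ay": 0, "az": 0, "gripper": 5},
    {"x": 0, "y": 0, "z": -36, "ax": 0, "ay": 0, "az": 0, "gripper": 5},
    {"x": 0, "y": 0, "z": -41, "ax": 0, "ay": 0, "az": 0, "gripper": 5},
  ],
)

```text
clock: 41.0
position: [0.5418, -0.2895, 0.306]
orientation: [0.995, -0.096, -0.0, -0.0]
force: [0.4, -0.3, 0.9]
grip_width: 0.0112
grip_force: 59.0
```

>>> arm_command(
  steps=[
    {"x": 0, "y": 0, "z": -0.5, "ax": 0, "ay": 0, "az": 0, "gripper": 5},
    {"x": 0, "y": 0, "z": -1, "ax": 0, "ay": 0, "az": 0, "gripper": 5},
    {"x": 0, "y": 0, "z": -1, "ax": 0, "ay": 0, "az": 0, "gripper": 5},
    {"x": 0, "y": 0, "z": -1, "ax": 0, "ay": 0, "az": 0, "gripper": 5},
    {"x": 0, "y": 0, "z": -1, "ax": 0, "ay": 0, "az": 0, "gripper": 5},
  ],
)

```text
clock: 41.5
position: [0.5419, -0.2896, 0.3064]
orientation: [0.995, -0.096, 0.0, 0.0]
force: [-0.1, 0.6, -0.9]
grip_width: 0.0109
grip_force: 59.0
```

>>> arm_command(
  steps=[
    {"x": 0, "y": 0, "z": -1, "ax": 0, "ay": 0, "az": 0, "gripper": 5},
    {"x": 0, "y": 0, "z": -1, "ax": 0, "ay": 0, "az": 0, "gripper": 20},
    {"x": 0, "y": 0, "z": -1, "ax": 0, "ay": 0, "az": 0, "gripper": 40},
    {"x": 0, "y": 0, "z": -1, "ax": 0, "ay": 0, "az": 0, "gripper": 40},
    {"x": 0, "y": 0, "z": 30, "ax": 0, "ay": 0, "az": 0, "gripper": 40},
  ],
)

```text
clock: 42.0
position: [0.5404, -0.2886, 0.3322]
orientation: [0.995, -0.096, -0.004, -0.002]
force: [-0.1, 0.2, 0.2]
grip_width: 0.0397
grip_force: 0.0
```

>>> arm_command(
  steps=[
    {"x": 0, "y": 0, "z": 35, "ax": 0, "ay": 0, "az": 0, "gripper": 40},
    {"x": 0, "y": 0, "z": 75, "ax": 0, "ay": 0, "az": 0, "gripper": 40},
    {"x": -10, "y": 40, "z": 90, "ax": 0, "ay": 0, "az": 0, "gripper": 40},
    {"x": -30, "y": 85, "z": 90, "ax": 0, "ay": 0, "az": 0, "gripper": 40},
    {"x": -50, "y": 130, "z": 90, "ax": 0, "ay": 0, "az": 0, "gripper": 40},
  ],
)

```text
clock: 42.5
position: [0.4916, -0.1586, 0.4269]
orientation: [0.995, -0.096, 0.001, 0.0]
force: [0.8, 0.7, -0.5]
grip_width: 0.0398
grip_force: 0.0
```

>>> arm_command(
  steps=[
    {"x": -5, "y": 45, "z": 0, "ax": 0, "ay": 0, "az": 0, "gripper": 40},
    {"x": -10, "y": 90, "z": 0, "ax": 0, "ay": 0, "az": 0, "gripper": 40},
    {"x": -15, "y": 135, "z": 0, "ax": 0, "ay": 0, "az": 0, "gripper": 40},
    {"x": -20, "y": 180, "z": 0, "ax": 0, "ay": 0, "az": 0, "gripper": 40},
    {"x": -25, "y": 220, "z": 0, "ax": 0, "ay": 0, "az": 0, "gripper": 40},
  ],
)

```text
clock: 43.0
position: [0.4662, 0.0624, 0.4264]
orientation: [0.995, -0.096, 0.0, -0.0]
force: [0.6, -0.4, -0.6]
grip_width: 0.04
grip_force: 0.0
```

```bash
python3 - <<'E'
from h import *
st(); im=grab('scene','s11.png'); t=grab('top','t11.png')
for b in beads('top',t,z=.026): print(b)
a=cv2.resize(im[90:250,170:260,::-1],None,fx=3.6,fy=3.6,interpolation=2); b=cv2.resize(t[100:300,380:500,::-1],None,fx=2.88,fy=2.88,interpolation=2); cv2.imwrite('pics/c12.png',np.hstack([a,b]))
# expected pixel of tool tops if home
for n,x,y,z in(('pad',.4849,-.2772,.21),('A',.5989,-.3,.16),('B',.5419,-.2893,.16)):
    p=proj('scene',[x,y,z]); q=proj('top',[x,y,z]); print(n,((p-[170,90]+.5)*3.6).round(),((q-[380,100]+.5)*2.88+[324,0]).round())
E
```

```text
t 43.0 pos [466.2  62.4 426.4] yaw_y -100.98 tilt [0.0008 0.0003] F [ 0.6 -0.4 -0.6] w 40.0 gf 0.0
([202.3, 114.5], 917, [783.7, 207.3])
([273.0, 145.7], 85, [721.9, 58.8])
([307.8, 169.4], 257, [674.2, -14.3])
([251.6, 167.6], 83, [675.1, 101.3])
([258.4, 186.6], 76, [636.0, 86.1])
([445.9, 233.5], 1452, [548.9, -300.9])
pad [ 96. 146.] [572. 495.]
A [ 98. 336.] [580. 302.]
B [105. 270.] [563. 395.]
```

View pics/c12.png

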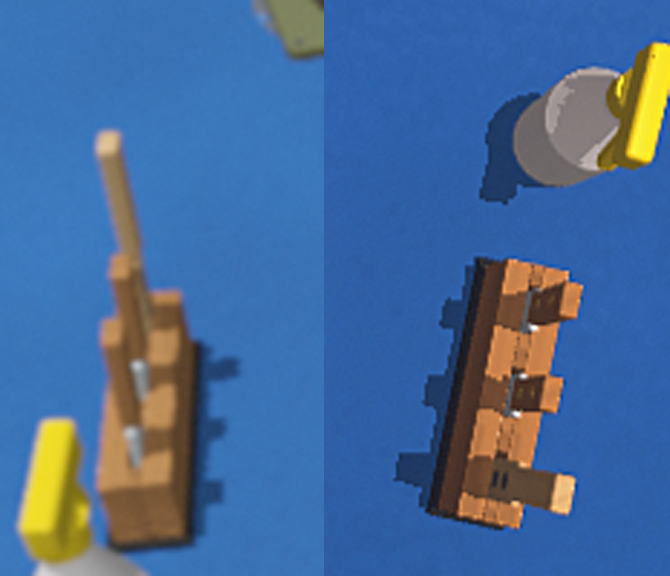

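All three tools are in the block, leaning slightly within the slot play. I'll triangulate their tops to check they are fully home, and sort out the merged bead blob.

```bash
python3 - <<'E'
from h import *
def P(n):
    K,p,M=cal(n); return K@np.hstack([M.T,(-M.T@p)[:,None]])
S=np.array([[109,138],[111,329],[121,261]],float); T=np.array([[563,493],[571,301],[554,393]],float)
s=(S+.5)/3.6-.5+[170,90]; t=(T-[324,0]+.5)/2.88-.5+[380,100]
X=cv2.triangulatePoints(P('scene'),P('top'),s.T,t.T); print((X[:3]/X[3]).T.round(4)*1000)
im=grab('scene','s12.png'); tt=grab('top','t12.png')
for b in beads('scene',im,z=.026): print(b)
a=im[160:250,300:470,::-1]; b=tt[110:230,215:345,::-1]
o=np.hstack([cv2.resize(a,(420,222),interpolation=2),cv2.resize(b,(240,222),interpolation=2)]); cv2.imwrite('pics/c13.png',o)
E
```

```text
[[ 486.4 -269.7  215.5]
 [ 598.9 -293.   163.1]
 [ 542.9 -280.6  166.1]]
([18.9, 121.5], 96, [1.4, -794.1])
([367.4, 199.0], 32, [641.8, 86.4])
([379.1, 208.4], 36, [680.2, 100.7])
([436.1, 223.0], 809, [766.1, 209.2])
([335.7, 218.2], 69, [676.1, -12.0])
```

View pics/c13.png

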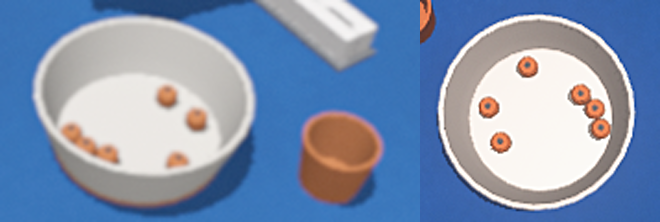

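All six beads are in the bowl: two lie at centre-right and four near the wall, three of them touching. I'll calibrate the triangulated heights against the known heights at the start.

```bash
python3 - <<'E'
from h import *
def P(n):
    K,p,M=cal(n); return K@np.hstack([M.T,(-M.T@p)[:,None]])
def tri(s,t):
    X=cv2.triangulatePoints(P('scene'),P('top'),np.array(s,float).T,np.array(t,float).T); print((X[:3]/X[3]).T.round(4)*1000)
S=np.array([[169,37],[232,185],[320,248]],float);T=np.array([[78,422],[108,260],[83,108]],float)
tri((S+.5)/5.4-.5+[390,85],(T+.5)/4.7-.5+[105,170])
S=np.array([[522,118],[514,218],[503,327]],float);T=np.array([[599,400],[627,265],[653,130]],float)
tri((S-[400,0]+.5)/6-.5+[190,160],(T-[410,0]+.5)/4.7-.5+[400,180])
st()
E
```

```text
[[492.7 279.9 209.4]
 [549.1 292.9 160.8]
 [604.9 305.4 160.4]]
[[ 487.2 -276.9   63.8]
 [ 543.6 -288.4   63.2]
 [ 600.4 -299.9   63. ]]
t 43.2 pos [466.7  61.3 426.2] yaw_y -100.82 tilt [ 0.0005 -0.0007] F [ 0.3 -0.5  0.3] w 39.9 gf 0.0
```

B reads about 3 mm and the paddle about 2 mm above nominal once the +3.3 mm bias is taken off. That is close to the reading noise, so I'll touch both tops gently with closed fingers to make sure.

>>> arm_command(
  steps=[
    {"x": 5, "y": -45, "z": 0, "ax": 0, "ay": 0, "az": 0, "gripper": 0},
    {"x": 10, "y": -90, "z": 0, "ax": 0, "ay": 0, "az": 0, "gripper": 0},
    {"x": 20, "y": -135, "z": 0, "ax": 0, "ay": 0, "az": 0, "gripper": 0},
    {"x": 35, "y": -180, "z": 0, "ax": 0, "ay": 0, "az": 0, "gripper": 0},
    {"x": 45, "y": -225, "z": 0, "ax": 0, "ay": 0, "az": 0, "gripper": 0},
  ],
  squeeze=20,
)

```text
clock: 43.7
position: [0.512, -0.1684, 0.4262]
orientation: [0.995, -0.097, 0.001, 0.0]
force: [0.3, -0.4, -0.8]
grip_width: -0.0001
grip_force: 0.0
```

>>> arm_command(
  steps=[
    {"x": 15, "y": -45, "z": 0, "ax": 0, "ay": 0, "az": 0, "gripper": 0},
    {"x": 30, "y": -90, "z": 0, "ax": 0, "ay": 0, "az": 0, "gripper": 0},
    {"x": 31, "y": -119, "z": 0, "ax": 0, "ay": 0, "az": 0, "gripper": 0},
    {"x": 31, "y": -119, "z": -40, "ax": 0, "ay": 0, "az": 0, "gripper": 0},
    {"x": 31, "y": -119, "z": -75, "ax": 0, "ay": 0, "az": 0, "gripper": 0},
  ],
)

```text
clock: 44.2
position: [0.5423, -0.2875, 0.3505]
orientation: [0.995, -0.098, 0.001, 0.001]
force: [-0.4, -0.9, -0.7]
grip_width: -0.0003
grip_force: 0.0
```

>>> arm_command(
  steps=[
    {"x": 0, "y": 0, "z": -3, "ax": 0, "ay": 0, "az": 0, "gripper": 0},
    {"x": 0, "y": 0, "z": -6, "ax": 0, "ay": 0, "az": 0, "gripper": 0},
    {"x": 0, "y": 0, "z": -9, "ax": 0, "ay": 0, "az": 0, "gripper": 0},
    {"x": 0, "y": 0, "z": -11, "ax": 0, "ay": 0, "az": 0, "gripper": 0},
    {"x": 0, "y": 0, "z": -12, "ax": 0, "ay": 0, "az": 0, "gripper": 0},
  ],
)

```text
clock: 44.7
position: [0.5433, -0.2836, 0.3405]
orientation: [0.995, -0.096, 0.001, 0.001]
force: [0.4, -0.3, 0.7]
grip_width: -0.0
grip_force: 0.0
```

>>> arm_command(
  steps=[
    {"x": 0, "y": 0, "z": -1, "ax": 0, "ay": 0, "az": 0, "gripper": 0},
    {"x": 0, "y": 0, "z": -2, "ax": 0, "ay": 0, "az": 0, "gripper": 0},
    {"x": 0, "y": 0, "z": -3, "ax": 0, "ay": 0, "az": 0, "gripper": 0},
    {"x": 0, "y": 0, "z": -4, "ax": 0, "ay": 0, "az": 0, "gripper": 0},
    {"x": 0, "y": 0, "z": -4, "ax": 0, "ay": 0, "az": 0, "gripper": 0},
  ],
)

```text
clock: 45.2
position: [0.5429, -0.2834, 0.3348]
orientation: [0.995, -0.096, -0.0, -0.0]
force: [-0.2, -0.3, 0.2]
grip_width: -0.0
grip_force: 0.0
```

>>> arm_command(
  steps=[
    {"x": 0, "y": 0, "z": -1, "ax": 0, "ay": 0, "az": 0, "gripper": 0},
    {"x": 0, "y": 0, "z": -1, "ax": 0, "ay": 0, "az": 0, "gripper": 0},
    {"x": 0, "y": 0, "z": -2, "ax": 0, "ay": 0, "az": 0, "gripper": 0},
    {"x": 0, "y": 0, "z": -2, "ax": 0, "ay": 0, "az": 0, "gripper": 0},
    {"x": 0, "y": 0, "z": -2, "ax": 0, "ay": 0, "az": 0, "gripper": 0},
  ],
)

```text
clock: 45.7
position: [0.5431, -0.2836, 0.3335]
orientation: [0.995, -0.096, 0.0, 0.0]
force: [0.4, -1.0, 2.9]
grip_width: -0.0002
grip_force: 1.5
```

Contact came at fingertip height 160.5 mm, so scraper B is fully home, and the paddle's release height matched its home height just as closely. I'll retreat and check the final state.

>>> arm_command(
  steps=[
    {"x": 0, "y": 0, "z": 25, "ax": 0, "ay": 0, "az": 0, "gripper": 0},
    {"x": 0, "y": 0, "z": 65, "ax": 0, "ay": 0, "az": 0, "gripper": 0},
    {"x": 0, "y": 0, "z": 100, "ax": 0, "ay": 0, "az": 0, "gripper": 0},
    {"x": -10, "y": 40, "z": 100, "ax": 0, "ay": 0, "az": 0, "gripper": 0},
    {"x": -30, "y": 85, "z": 100, "ax": 0, "ay": 0, "az": 0, "gripper": 0},
  ],
)

```text
clock: 46.2
position: [0.514, -0.1991, 0.4342]
orientation: [0.995, -0.097, 0.002, 0.001]
force: [1.0, 1.1, 0.3]
grip_width: 0.0002
grip_force: 0.0
```

>>> arm_command(
  steps=[
    {"x": -10, "y": 45, "z": 0, "ax": 0, "ay": 0, "az": 0, "gripper": 0},
    {"x": -20, "y": 90, "z": 0, "ax": 0, "ay": 0, "az": 0, "gripper": 0},
    {"x": -30, "y": 130, "z": 0, "ax": 0, "ay": 0, "az": 0, "gripper": 0},
    {"x": -30, "y": 130, "z": 0, "ax": 0, "ay": 0, "az": 0, "gripper": 0},
    {"x": -30, "y": 130, "z": 0, "ax": 0, "ay": 0, "az": 0, "gripper": 0},
  ],
)

```text
clock: 46.7
position: [0.4825, -0.0677, 0.4331]
orientation: [0.996, -0.095, 0.0, 0.0]
force: [0.2, -0.4, 0.2]
grip_width: 0.0004
grip_force: 0.0
```

```bash
python3 - <<'E'
from h import *
st(); im=grab('scene','s13.png')
cv2.imwrite('pics/c14.png',cv2.resize(im[80:300,160:500,::-1],None,fx=2.3,fy=2.3,interpolation=2))
E
```

```text
t 46.7 pos [482.5 -67.7 433.1] yaw_y -100.85 tilt [ 0.0002 -0.0005] F [ 0.2 -0.4  0.2] w 0.4 gf 0.0
```

View pics/c14.png

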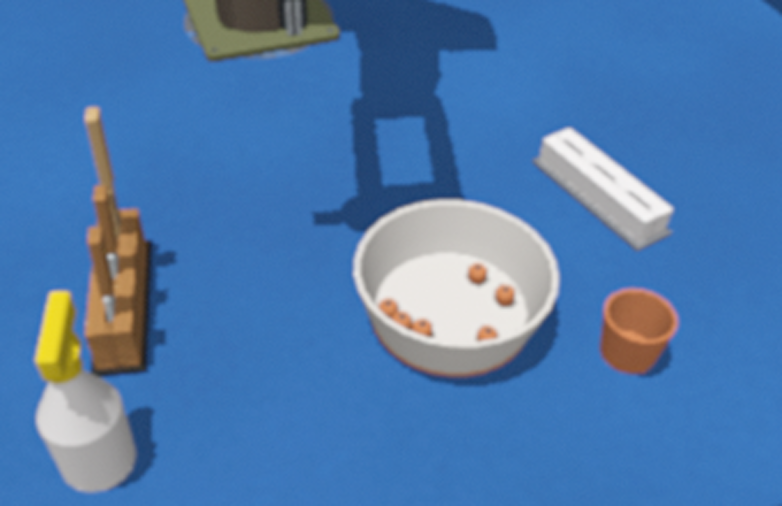

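The picture shows six beads in the bowl, three tools in the block at (95,110), (103,190) and (98,230), the stand empty, and the sprayer and cup in place.

```bash
python3 -c "from bench import manip; print(manip.sign_off())"
```

```text
the job is handed in; nothing more can be done
None
```

I handed the job in at 46.7 s: all six beads are in the bowl and stirred (four turns, then one wider turn), the paddle and both scrapers are in their own block slots, and the sprayer and cup were left alone; one scraper's seating was confirmed by touch, the paddle's and the other scraper's only by release height and camera.

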